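# Pack, close and weigh a candle gift box

### The job

Tare the scale with the gift box standing on it still empty: push the tare button fully down and let it up. Then stand all the finished candles (the jars with a knobbed wooden lid) upright in the box, one to a cell and set down gently as they are glass, slide the box's cover fully shut, and only then push the print button fully down and let it up to print the net weight. Never press tare once a candle is in the box or print while the cover is open, and leave the bare candle, the oil bottle and the mug where they stand.

Things in the scene. Friction and masses are not known exactly. Their poses are not given: they have to be found in the camera images.
- scale: bench scale, fixed, turned a little: steel platter 210 x 230 mm, its top 50 mm above the table; along its front (the robot's side, the scale's -x) a grey key console 85 mm deep, 250 mm wide, 85 mm high with a display between two white push buttons. Origin: on the table under the platter's middle; x away from the robot, y to the robot's left
- tare_button_top (a point): centre of the top of the tare button: the smaller white round button (26 mm across), at the left (+y) end of the console, standing 18 mm above the console. Pressed straight down
- tare_button (a joint): travel of the tare button, m: 0 up, 0.006 fully down; sprung, 1.5 N to start, 5 N fully down
- print_button_top (a point): centre of the top of the print button: the larger white round button (38 mm across), at the right (-y) end of the console, standing 18 mm above the console. Pressed straight down
- print_button (a joint): travel of the print button, m: 0 up, 0.006 fully down; sprung, 1.5 N to start, 5 N fully down
- gift_box: plywood box fixed on the platter, outside 168 (x) x 198 mm (y), walls 8 mm thick and 124 mm high (the +y end wall, under the cover, 111 mm). Origin: centre of its underside. Inner floor 11 mm above the origin. Four open cells 74 x 74 mm, centres at x = +-0.039, y = -0.054 and +0.024 m, between cardboard dividers 4 mm thick reaching z = 0.066; at the +y end a narrow slot with a matchbox
- cover (a joint): flat plywood slide-in cover of the box, 160 x 190 x 6 mm, its top 118 mm above the box's origin, 6 mm below the tops of the long walls. m: 0 fully shut, grows as it slides along the box's +y, 0.158 fully open: all four cells clear, its last 30 mm still in the grooves over the slot. Found shut or partly open; slides with about 2 N and stays where left
- cover_pull (a point): top centre of the cover's pull: an upright wooden bar on the cover near its +y end, 70 mm long (along the box's x), 14 mm thick (along the box's y) and 22 mm high above the cover's top; in box coordinates x = 0, y = 0.080 + cover, z = 0.140
- candle1: finished candle: cream wax in a round glass jar 62 mm across, closed by a wooden lid that is fast on it; on it an upright round wooden knob 24 mm across, 26 mm tall, to hold it by. Jar and lid reach 68 mm, the knob 94 mm above the foot. 0.25 kg (varies). Origin: centre of its foot, z up the jar. Absent (None) in some runs
- candle2: finished candle: cream wax in a round glass jar 62 mm across, closed by a wooden lid that is fast on it; on it an upright round wooden knob 24 mm across, 26 mm tall, to hold it by. Jar and lid reach 68 mm, the knob 94 mm above the foot. 0.25 kg (varies). Origin: centre of its foot, z up the jar. Absent (None) in some runs
- candle3: finished candle: cream wax in a round glass jar 62 mm across, closed by a wooden lid that is fast on it; on it an upright round wooden knob 24 mm across, 26 mm tall, to hold it by. Jar and lid reach 68 mm, the knob 94 mm above the foot. 0.25 kg (varies). Origin: centre of its foot, z up the jar. Absent (None) in some runs
- candle4: finished candle: cream wax in a round glass jar 62 mm across, closed by a wooden lid that is fast on it; on it an upright round wooden knob 24 mm across, 26 mm tall, to hold it by. Jar and lid reach 68 mm, the knob 94 mm above the foot. 0.25 kg (varies). Origin: centre of its foot, z up the jar. Absent (None) in some runs
- bare_candle: bystander: the same glass jar of wax, 62 mm across and 58 mm tall, without a lid, a thin wick showing; stands among the finished candles. Origin: centre of its foot
- oil_bottle: bystander: amber glass bottle, 56 mm across, 150 mm tall, black cap. Origin: centre of its foot
- enamel_mug: bystander: white mug, 80 mm across the rim, 85 mm tall, handle at its +y. Origin: centre of its foot
Mind the look-alikes: they are no part of the job. What is shaped like the candle2 but green is not meant.

How it is judged:
On the way, in this order (a step that is already met when the one before it is completed fails the run):
1. the tare button is fully down, the box still empty (value of joint tare_button above 0.005 m), for 0.1 s.
2. the tare button is up again (value of joint tare_button below 0.001 m), for 0.1 s.
3. every finished candle stands in a cell of the box and the cover is fully shut (x of candle1 in the frame of gift_box between -0.076 and 0.076 m and y of candle1 in the frame of gift_box between -0.091 and 0.061 m and z of candle1 in the frame of gift_box between 0 and 0.02 m and angle between each of candle1, candle2, candle3, candle4's own z axis and vertical below 0.15 rad and x of candle2 in the frame of gift_box between -0.076 and 0.076 m and y of candle2 in the frame of gift_box between -0.091 and 0.061 m and z of candle2 in the frame of gift_box between 0 and 0.02 m and x of candle3 in the frame of gift_box between -0.076 and 0.076 m and y of candle3 in the frame of gift_box between -0.091 and 0.061 m and z of candle3 in the frame of gift_box between 0 and 0.02 m and x of candle4 in the frame of gift_box between -0.076 and 0.076 m and y of candle4 in the frame of gift_box between -0.091 and 0.061 m and z of candle4 in the frame of gift_box between 0 and 0.02 m and value of joint cover below 0.005 m), for 0.2 s.
4. the print button is fully down (value of joint print_button above 0.005 m), for 0.1 s.
5. the print button is up again (value of joint print_button below 0.001 m), for 0.1 s.
At the end, for the whole second after the job is handed in: every finished candle present stands upright (within 0.15 rad) and at rest on the floor of a cell of the gift box (foot less than 20 mm above the box's origin), the cover is shut to within 5 mm, and both buttons are up (within 1 mm) (all of step 3 and linear speed of each of candle1, candle2, candle3, candle4 below 0.02 m/s and value of joint each of tare_button, print_button below 0.001 m); the robot touches nothing.
It fails at once if tare pressed with a candle in the box (value of joint tare_button above 0.003 m and ((x of candle1 in the frame of gift_box between -0.084 and 0.084 m and y of candle1 in the frame of gift_box between -0.099 and 0.099 m and z of candle1 in the frame of gift_box below 0.1 m) or (x of candle2 in the frame of gift_box between -0.084 and 0.084 m and y of candle2 in the frame of gift_box between -0.099 and 0.099 m and z of candle2 in the frame of gift_box below 0.1 m) or (x of candle3 in the frame of gift_box between -0.084 and 0.084 m and y of candle3 in the frame of gift_box between -0.099 and 0.099 m and z of candle3 in the frame of gift_box below 0.1 m) or (x of candle4 in the frame of gift_box between -0.084 and 0.084 m and y of candle4 in the frame of gift_box between -0.099 and 0.099 m and z of candle4 in the frame of gift_box below 0.1 m))).
It fails at once if print pressed with the cover open (by 10 mm or more) (value of joint print_button above 0.003 m and value of joint cover above 0.01 m).
It fails at once if a candle dropped into the box: inside its walls, foot still over 9 mm above the floor, and faster than 0.6 m/s (((x of candle1 in the frame of gift_box between -0.084 and 0.084 m and y of candle1 in the frame of gift_box between -0.099 and 0.099 m and z of candle1 in the frame of gift_box below 0.1 m) and z of candle1 in the frame of gift_box above 0.02 m and linear speed of candle1 above 0.6 m/s) or ((x of candle2 in the frame of gift_box between -0.084 and 0.084 m and y of candle2 in the frame of gift_box between -0.099 and 0.099 m and z of candle2 in the frame of gift_box below 0.1 m) and z of candle2 in the frame of gift_box above 0.02 m and linear speed of candle2 above 0.6 m/s) or ((x of candle3 in the frame of gift_box between -0.084 and 0.084 m and y of candle3 in the frame of gift_box between -0.099 and 0.099 m and z of candle3 in the frame of gift_box below 0.1 m) and z of candle3 in the frame of gift_box above 0.02 m and linear speed of candle3 above 0.6 m/s) or ((x of candle4 in the frame of gift_box between -0.084 and 0.084 m and y of candle4 in the frame of gift_box between -0.099 and 0.099 m and z of candle4 in the frame of gift_box below 0.1 m) and z of candle4 in the frame of gift_box above 0.02 m and linear speed of candle4 above 0.6 m/s)).
It fails at once if a bystander shifted by over 50 mm or tipped (distance of any of bare_candle, oil_bottle, enamel_mug from where it was at the start of the episode above 0.05 m or angle between any of bare_candle, oil_bottle, enamel_mug's own z axis and vertical above 0.5 rad).
Of candle1, candle2, candle3, candle4 only 2 to 4 are there at a start; the rules pass over those that are not, and their reading is None.
At some moment in a run one of candle1, candle2, candle3, candle4 may be knocked a few centimetres aside while the robot is not near it.
It also fails if it takes over 210 s, if anything falls off the work surface, if the arm or the gripper's body presses on something with over 40 N, if the wrist force passes 120 N, or if a joint passes its speed limit or range.

### The arm

A 6-joint arm with a two-finger parallel gripper is mounted at the origin on the work surface. World frame = base frame: x ahead of the robot, y to its left, z up, the work surface at z = 0. Lengths are in m, angles in rad, forces in N, time in s.
With the tool pointing down it reaches from about 0.35 to 0.975 m from the base axis. Payload 4.9 kg.
Tool frame: the origin (TCP) lies at the very end of the fingers, on their centre line; the grasp point (between the pads) lies 19 mm behind it (manip.hold_point_z is the distance from the TCP to the grasp point, in m); z points along the fingers, y is the direction in which the jaws open and shut (so a half turn about z gives the same grasp; the last joint's range is limited). The gripper opens to 85 mm and grips with 20 to 120 N. Pads are 22 mm wide; open, the fingers measure 114 mm over their backs; the gripper's body (76 mm by 85 mm) begins 54 mm behind the grasp point. The pads swing forward as they close: fully open they stand 13 mm farther back than shut.
Start: joints at [-1.369, 0.053, 1.613, -0, 1.476, -0.119], TCP at [0.197, -0.593, 0.231] pointing down, gripper open.
Joint ranges: [-3.01, 3.01], [-1.01, 2.22], [0.06, 2.58], [-1.02, 4.17], [0.09, 2.62], [-3.14, 3.14]. Speed limits (rad/s): [2.57, 2.57, 3.14, 3.14, 3.14, 3.14].

### API

Orientations are given as a unit quaternion [w, x, y, z].
In Python, from plant import manip gives the robot as it stands. The module is installed in compiled form; this text tells all that it offers.
- The arm moves only by the shell command python3 -m creep 'ROWS'. ROWS is JSON, a list of rows, each a list of 7 numbers: the turn, a rotation vector about the tool's x, y, z in degrees, then the shift along the tool's x, y, z in m, then the opening, from 0 (shut) to 1 (fully open). In form: [[ax, ay, az, tx, ty, tz, jaw], ...]. A call has 1 to 20 rows; each row shifts and turns the commanded pose from where the row before left it, along the tool's axes as they then stand; what a row does not reach is not made up. A row lasts 1/12 s, in which the tool goes at most 41.7 mm and 7.16 degrees, less where a joint would pass 70% of its speed; a pose out of reach is approached as far as the arm can. A call is refused whole if a number of a shift passes 0.0417 or a number of a turn 7.16, either way. A call with a gripper value outside its range is refused whole. The fingers move at their own pace and stop on an object; the grip force is fixed at half the most. Time passes only in rows, so rows that do not move let the fingers close. It gives the time, the measured TCP pose, the force and the opening at its end, in the units of the state.
- manip.state(): the state, without advancing time (a new reading comes with each control period).
- manip.grab_frame(name): name is "side" or "top"; returns the picture (480x640x3 uint8, blue, green, red); there is no depth.
- manip.get_calibration(name): a dict with "fx", "fy", "cx", "cy" (pixels), "dist" ([k1, k2, p1, p2, k3] as OpenCV has them; the pictures are not rectified), "xyz" and "attitude" of the camera in the world. Camera axes: x right, y down, z forward; pixel columns grow to the right and rows downward; lengths in m; the calibration is good to about 2 mm. A picture is of the moment at which its call begins. get_calibration takes no time and is no camera call.
- manip.job_done(): hands the job in, once; it reports no verdict.
Trained networks look in the newest picture that a camera, given by its name, has taken for a name from the list of things; names that differ only in an ending like _2 or _b are one class to them, and where a whole thing is asked for, a point or a joint stands for the part that bears it (a point fixed in the world has none). Each returns a list of dicts, best first, with "confidence" (0 to 1); they miss things now and then, are a little off and sometimes report something else, mostly with a low value. They report only what shows in the picture. A call takes as long as a camera call. They do not tell look-alikes from the thing itself.
- manip.cut_out(target, camera): "pixels" (480x640 bool, what is visible of it) and "rect" ([left, top, right, bottom] in pixels, round what is visible of it).
The state is a dict: "time": time; "joint_pos": joint angles; "joint_vel": joint speeds; "joint_efforts": joint torques, N m; "tool_pos": TCP position; "tool_rot": TCP orientation; "contact_force": force on the tool from outside, world axes, zero at the start; "ft_torque": the same for the moment, N m; "gripper_width": opening from 0.0 (shut) to 1.0 (fully open).
Only numpy, scipy, OpenCV 4.12 (cv2) and the standard library are available. Lean on these libraries where they do the work, as an engineer would, in place of code of your own. Each camera call takes 0.05 s, during which the arm holds its last target.

## Working session

There is one attempt and no reset: what is moved stays moved. The work goes in short steps, Python scripts to look and compute and a shell command to move; the robot and the scene stay as the last step left them, time stands still between calls to the robot, and variables do not carry over. Pictures are saved under pics/ and viewed, and the job is handed in when it is done.

```bash
ls; mkdir -p pics; python3 - <<'E'
from plant import manip
import cv2
for c in ("top","side"):
    cv2.imwrite(f"pics/{c}0.png",manip.grab_frame(c)); print(manip.get_calibration(c))
s=manip.state(); print({k:(v if not hasattr(v,'round') else v) for k,v in s.items()}, manip.hold_point_z)
E
```

```text
pics
{'fx': 544.0531588471583, 'fy': 544.0531588471583, 'cx': 319.8336994206833, 'cy': 246.50102501985964, 'dist': array([-0.0139386,  0.       ,  0.       ,  0.       ,  0.       ]), 'xyz': array([0.23336487, 0.02318246, 1.49355018]), 'attitude': array([-0.06187261,  0.71381587, -0.69390887,  0.07161824])}
{'fx': 439.473193048004, 'fy': 439.473193048004, 'cx': 328.9911331681369, 'cy': 241.0174180346615, 'dist': array([-0.02194886,  0.        ,  0.        ,  0.        ,  0.        ]), 'xyz': array([0.34195755, 0.78731425, 0.68818577]), 'attitude': array([ 0.04652633, -0.10974026,  0.8790985 , -0.46149562])}
{'time': 0.1, 'joint_pos': array([-1.36898451e+00,  5.33116034e-02,  1.61412770e+00, -9.98120549e-06,
        1.47598352e+00, -1.18965812e-01]), 'joint_vel': array([-0.00040983,  0.00038074, -0.00219436, -0.00012658,  0.00027537,
       -0.00040177]), 'joint_efforts': array([ 6.17599635e-04, -3.94908607e+01, -3.71361673e+01, -1.18907706e-04,
        3.94296556e-03,  5.03104076e-06]), 'tool_pos': array([ 0.19697301, -0.59257353,  0.2301904 ]), 'tool_rot': array([-9.14093003e-04,  9.87164774e-01,  1.59702445e-01, -4.28581649e-05]), 'contact_force': array([ 0.23509193,  0.2510078 , -0.2436599 ]), 'ft_torque': array([-0.02957923,  0.0397946 , -0.01967769]), 'gripper_width': 0.9973491135642992} 0.0187
```

View pics/top0.png

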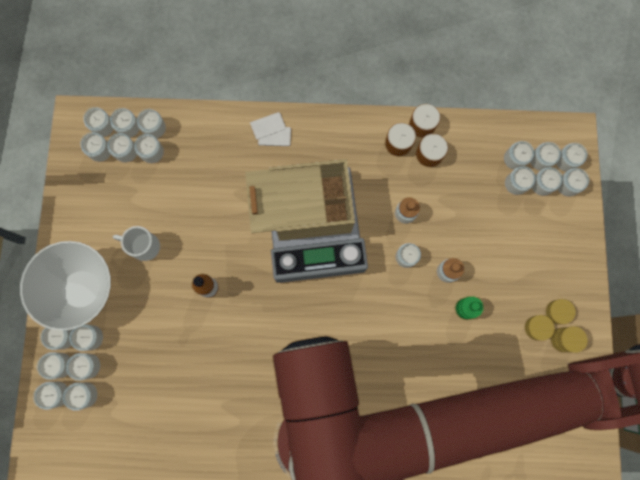

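View pics/side0.png

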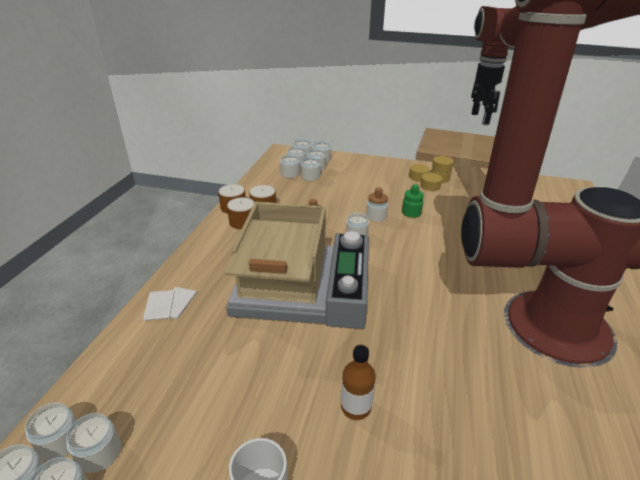

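Candidates for finished candles in the top view: brown knobbed jars at (408,210) and (453,269). Look-alikes are the green one at (470,308), the bare candle at (409,256), amber jars with white lids near (415,135), and the glass tea-lights in groups. Next I measure positions.

```bash
cat > h.py <<'E'
from plant import manip
import cv2, numpy as np
from scipy.spatial.transform import Rotation as R
def q2R(q): return R.from_quat([q[1],q[2],q[3],q[0]])
def cam(c):
    k=manip.get_calibration(c); K=np.array([[k['fx'],0,k['cx']],[0,k['fy'],k['cy']],[0,0,1]])
    return K,np.array(k['dist']),np.array(k['xyz']),q2R(k['attitude']).as_matrix()
def proj(c,p):
    K,d,t,Rm=cam(c); rv=cv2.Rodrigues(Rm.T)[0]
    return cv2.projectPoints(np.atleast_2d(np.array(p,float)),rv,-Rm.T@t,K,d)[0][:,0]
def ray(c,uv):
    K,d,t,Rm=cam(c); n=cv2.undistortPoints(np.array([[uv]],float),K,d)[0,0]
    return t,Rm@np.array([n[0],n[1],1])
def onz(c,uv,z):
    t,v=ray(c,uv); return t+v*(z-t[2])/v[2]
def cen(m):
    ys,xs=np.nonzero(m); return xs.mean(),ys.mean()
E
python3 - <<'E'
from h import *
im=manip.grab_frame("top"); im2=manip.grab_frame("side")
print(proj("top",manip.state()['tool_pos']),proj("side",manip.state()['tool_pos']))
for n in ["candle1","bare_candle","oil_bottle","enamel_mug","tare_button_top","print_button_top","gift_box","scale","cover","cover_pull"]:
    for c in ("top","side"):
        for r in manip.cut_out(n,c)[:6]:
            u=cen(r['pixels']); print(n,c,round(r['confidence'],2),np.round(r['rect']),np.round(u,1),int(r['pixels'].sum()),np.round(onz(c,u,0.05),3))
for n,a,(x,y,w) in (("top",im,(240,150,140)),("side",im2,(220,180,160)),):
    cv2.imwrite(f"pics/crop_{n}.png",cv2.resize(a[y:y+w,x:x+w],None,fx=4,fy=4,interpolation=3))
cv2.imwrite("pics/crop_c.png",cv2.resize(im[190:330,370:510],None,fx=4,fy=4,interpolation=3))
E
```

```text
[[579.32772492 373.58166353]] [[478.41776748 123.03248666]]
candle1 top 0.93 [454. 299. 482. 320.] [468.6 307.3] 528 [ 0.357 -0.393  0.05 ]
candle1 top 0.75 [396. 198. 421. 224.] [406.7 209.8] 476 [ 0.62  -0.229  0.05 ]
candle1 top 0.68 [433. 258. 466. 283.] [450.2 269.9] 542 [ 0.456 -0.346  0.05 ]
candle1 top 0.38 [246. 160. 356. 239.] [300.5 199.8] 7321 [0.639 0.063 0.05 ]
candle1 side 0.98 [365. 189. 390. 224.] [376.3 205.9] 569 [ 0.457 -0.32   0.05 ]
candle1 side 0.96 [400. 184. 424. 217.] [412.4 202.8] 618 [ 0.357 -0.366  0.05 ]
candle1 side 0.57 [308. 198. 319. 206.] [312.7 202.4] 52 [ 0.64 -0.29  0.05]
candle1 side 0.37 [339. 233. 360. 241.] [350.9 237.4] 165 [ 0.496 -0.141  0.05 ]
bare_candle top 0.91 [397. 243. 419. 268.] [407.3 255.4] 501 [ 0.492 -0.23   0.05 ]
bare_candle side 0.93 [346. 213. 368. 235.] [357.3 223.5] 386 [ 0.493 -0.211  0.05 ]
bare_candle side 0.68 [310. 198. 317. 204.] [312.4 202.4] 48 [ 0.64  -0.289  0.05 ]
oil_bottle top 0.75 [193. 271. 217. 298.] [204.1 285.5] 507 [0.395 0.312 0.05 ]
oil_bottle side 0.8 [340. 342. 374. 419.] [357.4 384.6] 2038 [0.396 0
[... 465 characters left out ...]
[223. 220. 317. 283.] [275.  251.3] 4249 [ 0.665 -0.032  0.05 ]
gift_box top 0.78 [245. 160. 352. 239.] [300.9 199.7] 7199 [0.639 0.062 0.05 ]
gift_box side 0.81 [226. 201. 323. 304.] [279.5 252.5] 8120 [ 0.652 -0.03   0.05 ]
scale top 0.94 [269. 174. 368. 285.] [317.9 255.8] 3974 [0.484 0.011 0.05 ]
scale side 0.62 [228. 232. 371. 330.] [322.1 289.8] 6004 [0.517 0.077 0.05 ]
cover top 0.71 [244. 168. 324. 231.] [284.2 197.8] 4436 [0.643 0.108 0.05 ]
cover side 0.93 [224. 222. 312. 279.] [274.8 251.6] 4219 [ 0.665 -0.031  0.05 ]
cover_pull top 0.93 [244. 166. 326. 230.] [284.  197.9] 4464 [0.643 0.109 0.05 ]
cover_pull side 0.83 [222. 223. 316. 285.] [274.9 251.2] 4221 [ 0.665 -0.032  0.05 ]
```

View pics/crop_top.png

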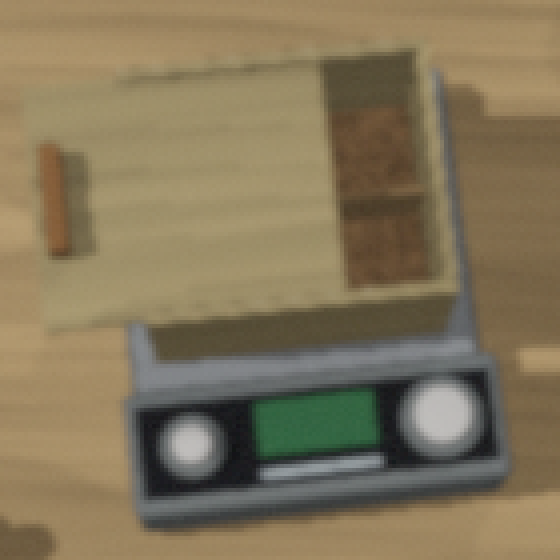

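View pics/crop_side.png

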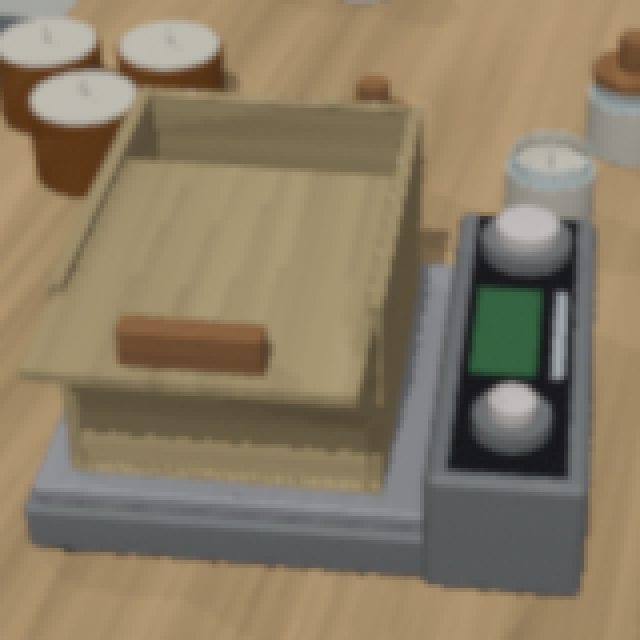

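View pics/crop_c.png

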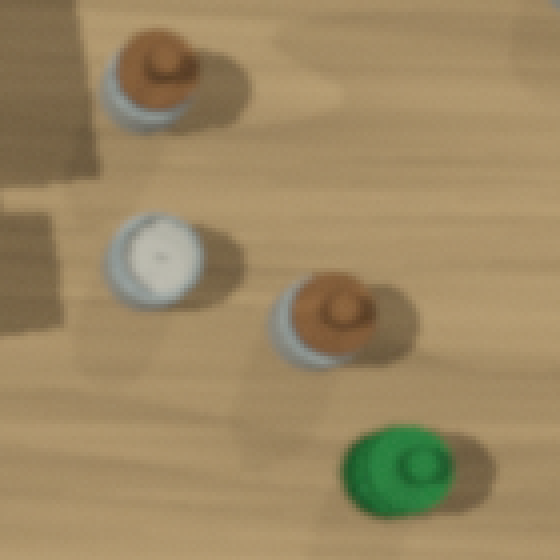

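```bash
python3 - <<'E'
from h import *
def cr(x,y): return (240+x/4-.375,150+y/4-.375)
def cs(x,y): return (220+x/4-.375,180+y/4-.375)
for n,u,z in [("tare",cr(192,440),.103),("print",cr(441,408),.103),("far-ycorner",cr(427,47),.174),("near-ycorner",cr(462,292),.174),("far+y",cr(118,75),.174),("near+y",cr(148,322),.174),
 ("pulltop",cr(50,200),.19),("cov edge far",cr(322,60),.168),("cov edge near",cr(347,291),.168),("cover farleft",cr(22,92),.168),("cover nearleft",cr(50,328),.168)]:
    print(n,np.round(onz("top",u,z),4))
for n,u,z in [("tare",cs(518,400),.103),("print",cs(525,230),.103),("far-y",cs(148,96),.174),("near-y",cs(418,110),.174),("far+y",cs(60,285),.174),("near+y",cs(380,345),.174),("pull",cs(192,325),.19),("box base near +y",cs(385,490),.05),("box base far +y",cs(75,468),.05)]:
    print("side",n,np.round(onz("side",u,z),4))
# knobs
def cc(x,y): return (370+x/4-.375,190+y/4-.375)
for n,u,z in [("c1knob",cc(166,60),.094),("c1lid",cc(157,70),.068),("c2knob",cc(345,308),.094),("c2lid",cc(333,315),.068),("bare",cc(160,257),.055),("green",cc(425,466),.094)]:
    print(n,np.round(onz("top",u,z),4))
E
```

```text
tare [0.4627 0.0899 0.103 ]
print [ 0.4885 -0.0709  0.103 ]
far-ycorner [ 0.709  -0.0534  0.174 ]
near-ycorner [ 0.5493 -0.078   0.174 ]
far+y [0.6839 0.1423 0.174 ]
near+y [0.5243 0.1166 0.174 ]
pulltop [0.5962 0.1793 0.19  ]
cov edge far [0.7002 0.0132 0.168 ]
cov edge near [ 0.5492 -0.0065  0.168 ]
cover farleft [0.6727 0.2032 0.168 ]
cover nearleft [0.5199 0.1778 0.168 ]
side tare [0.4564 0.0902 0.103 ]
side print [ 0.4837 -0.065   0.103 ]
side far-y [ 0.7059 -0.0399  0.174 ]
side near-y [ 0.5505 -0.0663  0.174 ]
side far+y [0.6792 0.1466 0.174 ]
side near+y [0.514  0.1518 0.174 ]
side pull [0.597  0.1798 0.19  ]
side box base near +y [0.5202 0.1183 0.05  ]
side box base far +y [0.6853 0.1444 0.05  ]
c1knob [ 0.6224 -0.233   0.094 ]
c1lid [ 0.6224 -0.2316  0.068 ]
c2knob [ 0.4585 -0.3495  0.094 ]
c2lid [ 0.4578 -0.3483  0.068 ]
bare [ 0.4959 -0.2354  0.055 ]
green [ 0.3568 -0.3994  0.094 ]
```

```bash
cat >> h.py <<'E'
YAW=np.radians(8.2); BOX=np.array([.6165,.032,.05])
def box(x,y,z):
    c,s=np.cos(YAW),np.sin(YAW); return BOX+np.array([c*x-s*y,s*x+c*y,z])
def plan(*targets,yaw=8.2):
    s=manip.state(); Rm=q2R(s['tool_rot']); p=np.array(s['tool_pos'])
    y=np.radians(yaw); c,sn=np.cos(y),np.sin(y)
    Rt=R.from_matrix(np.array([[c,sn,0],[sn,-c,0],[0,0,-1]]))
    print("t",round(s['time'],2),"tcp",np.round(p,4),"turn deg(tool)",np.round(np.degrees((Rm.inv()*Rt).as_rotvec()),2),"F",np.round(s['contact_force'],1),"w",round(s['gripper_width'],3))
    for t in targets:
        d=Rt.inv().apply(np.array(t)-p); print("  to",np.round(t,4),"tool shift",np.round(d*1000,1),"mm"); p=np.array(t)
E
python3 -c "
from h import *
plan([.25,-.45,.28],[.461,.090,.28],[.461,.090,.115])"
```

```text
t 1.2 tcp [ 0.1971 -0.5931  0.2313] turn deg(tool) [ 0.   -0.   10.18] F [-0.5  0.1  0.2] w 0.997
  to [ 0.25 -0.45  0.28] tool shift [  72.8 -134.1  -48.7] mm
  to [0.461 0.09  0.28 ] tool shift [ 285.9 -504.4    0. ] mm
  to [0.461 0.09  0.115] tool shift [  0.   0. 165.] mm
```

```bash
python3 -m creep '[[0,0,5.09,0,0,-0.012,0],[0,0,5.09,0,0,-0.012,0],[0,0,0,0.012,-0.0223,-0.0125,0],[0,0,0,0.012,-0.0223,-0.0125,0],[0,0,0,0.012,-0.0223,0,0],[0,0,0,0.012,-0.0223,0,0],[0,0,0,0.012,-0.0223,0,0],[0,0,0,0.012,-0.0223,0,0],[0,0,0,0.0143,-0.0252,0,0],[0,0,0,0.0143,-0.0252,0,0],[0,0,0,0.0143,-0.0252,0,0],[0,0,0,0.0143,-0.0252,0,0],[0,0,0,0.0143,-0.0252,0,0],[0,0,0,0.0143,-0.0252,0,0],[0,0,0,0.0143,-0.0252,0,0],[0,0,0,0.0143,-0.0252,0,0]]'
python3 -m creep '[[0,0,0,0.0143,-0.0252,0,0],[0,0,0,0.0143,-0.0252,0,0],[0,0,0,0.0143,-0.0252,0,0],[0,0,0,0.0143,-0.0252,0,0],[0,0,0,0.0143,-0.0252,0,0],[0,0,0,0.0143,-0.0252,0,0],[0,0,0,0.0143,-0.0252,0,0],[0,0,0,0.0143,-0.0252,0,0],[0,0,0,0.0143,-0.0252,0,0],[0,0,0,0.0143,-0.0252,0,0],[0,0,0,0.0143,-0.0252,0,0],[0,0,0,0.0143,-0.0252,0,0],[0,0,0,0,0,0,0],[0,0,0,0,0,0,0]]'
python3 -c "
from h import *
cv2.imwrite('pics/top1.png',manip.grab_frame('top'));cv2.imwrite('pics/side1.png',manip.grab_frame('side'))
plan([.461,.090,.15],[.461,.090,.115])"
```

```text
time: 2.53
tool_pos: [0.334, -0.2332, 0.2805]
tool_rot: [0.0, 0.997, 0.071, 0.0]
contact_force: [1.1, 0.2, 1.5]
gripper_width: 0.003
time: 3.7
tool_pos: [0.4605, 0.0902, 0.2802]
tool_rot: [0.0, 0.997, 0.073, -0.0]
contact_force: [-0.8, 0.3, 0.4]
gripper_width: 0.002
t 3.8 tcp [0.4603 0.0889 0.2803] turn deg(tool) [ 0.02  0.01 -0.01] F [ 0.1 -0.4 -0.4] w -0.003
  to [0.461 0.09  0.15 ] tool shift [  0.9  -1.  130.3] mm
  to [0.461 0.09  0.115] tool shift [ 0.  0. 35.] mm
```

View pics/top1.png

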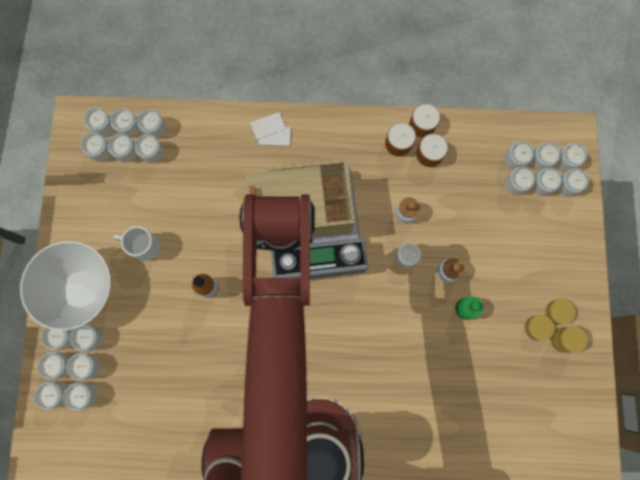

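View pics/side1.png

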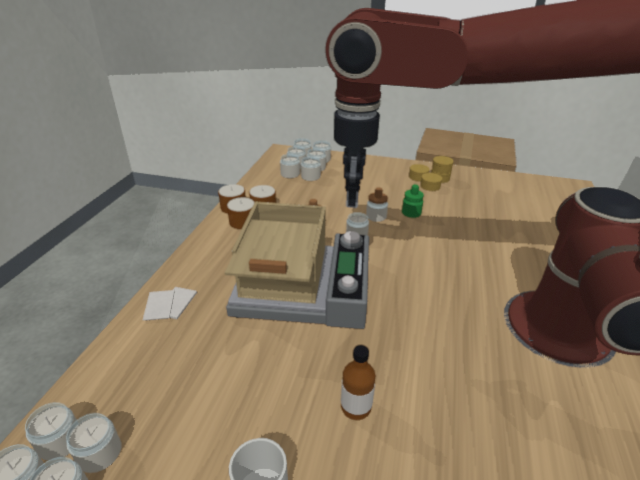

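Top view: there are only two finished candles, at (408,210) and (453,269), and nothing was hidden under the arm. The tool is above the tare button; I'll go down and check from the side.

```bash
python3 -m creep '[[0,0,0,0.0004,-0.0005,0.026,0],[0,0,0,0,0,0.026,0],[0,0,0,0,0,0.026,0],[0,0,0,0,0,0.026,0],[0,0,0,0,0,0.026,0],[0,0,0,0,0,0.018,0],[0,0,0,0,0,0.014,0],[0,0,0,0,0,0,0],[0,0,0,0,0,0,0]]'
python3 -c "
from h import *
plan([.461,.090,.108])
a=manip.grab_frame('side')[150:310,270:430];cv2.imwrite('pics/side2.png',cv2.resize(a,None,fx=3.7,fy=3.7,interpolation=3))"
```

```text
time: 4.55
tool_pos: [0.4602, 0.0888, 0.1179]
tool_rot: [0.0, 0.998, 0.071, -0.001]
contact_force: [0.4, 1.1, -0.3]
gripper_width: 0.002
t 4.55 tcp [0.4602 0.0888 0.1179] turn deg(tool) [-0.    0.08 -0.1 ] F [ 0.4  1.1 -0.3] w 0.002
  to [0.461 0.09  0.108] tool shift [ 1.  -1.1  9.9] mm
```

View pics/side2.png

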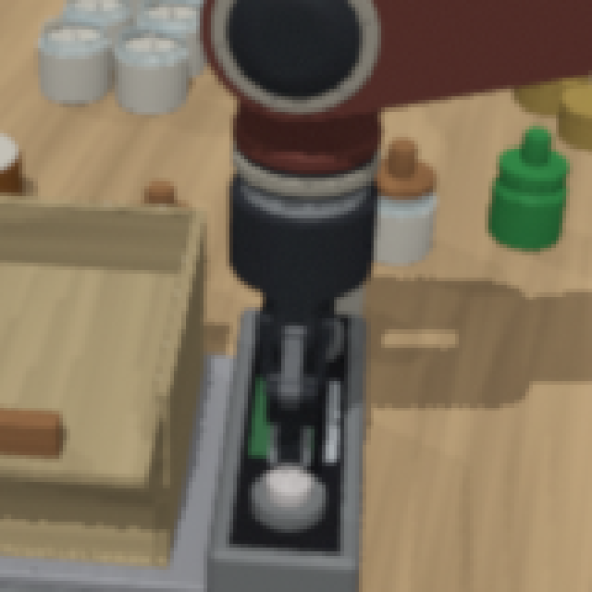

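The fingertips are centred over the tare button (crop 290,480). Pressing.

```bash
python3 -m creep '[[0,0,0,0.0005,-0.0005,0.006,0],[0,0,0,0,0,0.006,0],[0,0,0,0,0,0.004,0],[0,0,0,0,0,0.003,0],[0,0,0,0,0,0.002,0],[0,0,0,0,0,0,0]]'
```

```text
time: 5.1
tool_pos: [0.4624, 0.0903, 0.1008]
tool_rot: [0.0, 0.997, 0.072, 0.0]
contact_force: [-7.5, -1.5, 16.4]
gripper_width: -0.003
```

```bash
python3 -c "
from h import *
plan([.461,.090,.108])
a=manip.grab_frame('side')[150:310,270:430];cv2.imwrite('pics/side3.png',cv2.resize(a,None,fx=3.7,fy=3.7,interpolation=3))
a=manip.grab_frame('top')[140:300,230:390];cv2.imwrite('pics/top3.png',cv2.resize(a,None,fx=3.7,fy=3.7,interpolation=3))"
```

```text
t 5.1 tcp [0.4624 0.0903 0.1008] turn deg(tool) [ 0.05 -0.05  0.02] F [-7.5 -1.5 16.4] w -0.003
  to [0.461 0.09  0.108] tool shift [-1.4  0.1 -7.2] mm
```

View pics/side3.png

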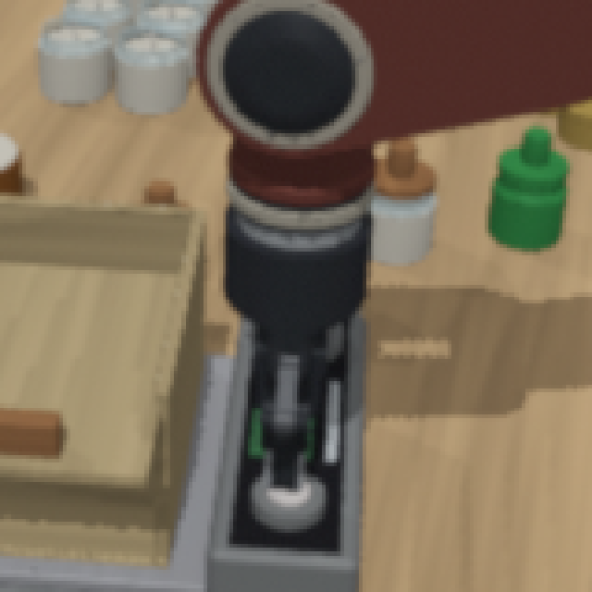

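View pics/top3.png

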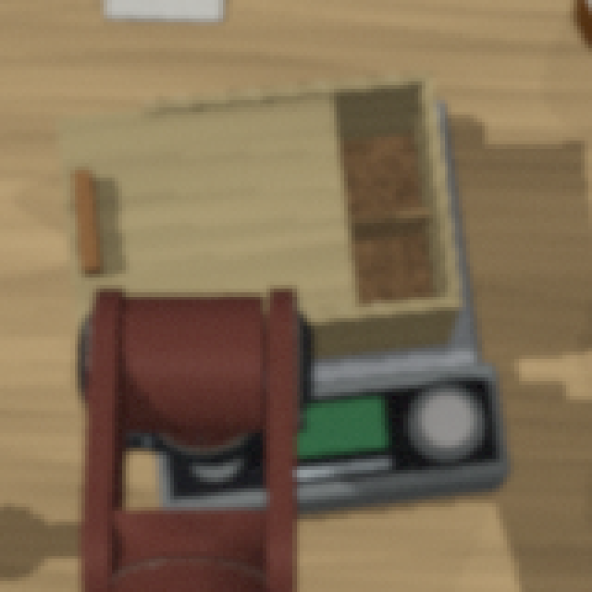

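```bash
python3 -m creep '[[0,0,0,0,0,0.001,0],[0,0,0,0,0,0.001,0],[0,0,0,0,0,0,0],[0,0,0,0,0,0,0]]'
```

```text
time: 5.53
tool_pos: [0.4625, 0.0903, 0.1006]
tool_rot: [0.0, 0.997, 0.072, 0.0]
contact_force: [-12.2, -2.0, 27.4]
gripper_width: 0.002
```

A hard stop. I'll retract in small steps to see the force/height curve, which shows whether it was the button's spring travel.

```bash
for i in 1 2 3 4 5 6 7; do python3 -m creep '[[0,0,0,0,0,-0.002,0],[0,0,0,0,0,0,0],[0,0,0,0,0,0,0]]' | grep -E "tool_pos|force"; done
```

```text
tool_pos: [0.4624, 0.0903, 0.1008]
contact_force: [-7.1, -1.0, 17.4]
tool_pos: [0.4623, 0.0903, 0.101]
contact_force: [-1.2, -1.0, 7.1]
tool_pos: [0.4622, 0.0903, 0.1022]
contact_force: [1.5, -2.3, 4.1]
tool_pos: [0.4616, 0.0904, 0.1035]
contact_force: [2.4, -0.9, 3.6]
tool_pos: [0.4609, 0.0905, 0.105]
contact_force: [1.4, -1.0, 1.9]
tool_pos: [0.4606, 0.0904, 0.1068]
contact_force: [0.2, -1.0, 0.6]
tool_pos: [0.4607, 0.0904, 0.1089]
contact_force: [-0.2, -0.2, 0.3]
```

The spring profile is clear (0.1068 → 0.101 m), so tare was fully pressed and released. Now the cover pull.

```bash
python3 -c "
from h import *
plan([.461,.090,.25],[.596,.1795,.25],[.596,.1795,.177])"
```

```text
t 7.28 tcp [0.4607 0.0904 0.1089] turn deg(tool) [-0.01  0.07  0.  ] F [-0.2 -0.2  0.3] w -0.0
  to [0.461 0.09  0.25 ] tool shift [   0.2    0.4 -141.1] mm
  to [0.596  0.1795 0.25  ] tool shift [146.4 -69.3   0. ] mm
  to [0.596  0.1795 0.177 ] tool shift [ 0.  0. 73.] mm
```

```bash
python3 -m creep '[[0,0,0,0,0,-0.028,0],[0,0,0,0,0,-0.028,0],[0,0,0,0,0,-0.028,0],[0,0,0,0,0,-0.028,0],[0,0,0,0,0,-0.029,0],[0,0,0,0.0245,-0.0115,0,0.5],[0,0,0,0.0245,-0.0115,0,0.5],[0,0,0,0.0245,-0.0115,0,0.5],[0,0,0,0.0245,-0.0115,0,0.5],[0,0,0,0.0245,-0.0115,0,0.5],[0,0,0,0.0239,-0.0118,0,0.5],[0,0,0,0,0,0.015,0.5],[0,0,0,0,0,0.015,0.5],[0,0,0,0,0,0.015,0.5],[0,0,0,0,0,0,0.5],[0,0,0,0,0,0,0.5]]'
python3 -c "
from h import *
plan([.596,.1795,.177])
a=manip.grab_frame('side')[150:310,200:360];cv2.imwrite('pics/side4.png',cv2.resize(a,None,fx=3.7,fy=3.7,interpolation=3))"
```

```text
time: 8.62
tool_pos: [0.5943, 0.1791, 0.2028]
tool_rot: [0.0, 0.997, 0.071, -0.002]
contact_force: [0.0, 0.3, 1.1]
gripper_width: 0.497
t 8.62 tcp [0.5943 0.1791 0.2028] turn deg(tool) [ 0.01  0.26 -0.03] F [0.  0.3 1.1] w 0.497
  to [0.596  0.1795 0.177 ] tool shift [ 1.8 -0.1 25.8] mm
```

View pics/side4.png

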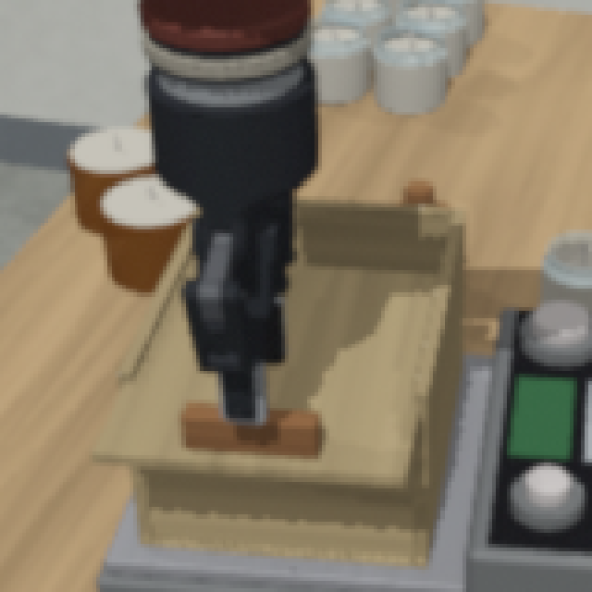

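The gripper straddles the pull (crop 250,425), centred on it. Going down and closing.

```bash
python3 -m creep '[[0,0,0,0.0005,0,0.01,0.5],[0,0,0,0,0,0.008,0.5],[0,0,0,0,0,0.006,0.5],[0,0,0,0,0,0,0.5],[0,0,0,0,0,0,0.5]]'
python3 -m creep '[[0,0,0,0,0,0,0],[0,0,0,0,0,0,0],[0,0,0,0,0,0,0],[0,0,0,0,0,0,0],[0,0,0,0,0,0,0],[0,0,0,0,0,0,0]]'
```

```text
time: 9.08
tool_pos: [0.5963, 0.1798, 0.1805]
tool_rot: [0.0, 0.997, 0.071, -0.001]
contact_force: [-0.1, -0.2, 0.4]
gripper_width: 0.503
time: 9.58
tool_pos: [0.597, 0.18, 0.1821]
tool_rot: [-0.0, 0.997, 0.072, 0.001]
contact_force: [-0.6, 0.4, 3.2]
gripper_width: 0.14
```

```bash
python3 -m creep '[[0,0,0,0,-0.005,-0.001,0],[0,0,0,0,-0.01,0,0],[0,0,0,0,-0.01,0,0],[0,0,0,0,-0.01,0,0],[0,0,0,0,-0.01,0,0],[0,0,0,0,-0.01,0,0],[0,0,0,0,-0.01,0,0],[0,0,0,0,-0.01,0,0],[0,0,0,0,-0.008,0,0],[0,0,0,0,0,0,0],[0,0,0,0,0,0,0]]'
python3 -c "
from h import *
plan(box(0,.238,.13))
c,s=np.cos(YAW),np.sin(YAW);d=manip.state()['tool_pos']-BOX;print(c*d[0]+s*d[1],-s*d[0]+c*d[1])"
```

```text
time: 10.5
tool_pos: [0.5848, 0.2645, 0.1822]
tool_rot: [-0.002, 0.997, 0.072, 0.0]
contact_force: [4.1, 2.5, -2.6]
gripper_width: 0.14
t 10.5 tcp [0.5848 0.2645 0.1822] turn deg(tool) [-0.17 -0.06  0.07] F [ 4.1  2.5 -2.6] w 0.14
  to [0.5826 0.2676 0.18  ] tool shift [-1.7 -3.3  2.2] mm
0.0017425093875117204 0.23465268119194937
```

```bash
python3 -m creep '[[0,0,0,0,0,0,0.5],[0,0,0,0,0,0,0.5],[0,0,0,0,0,0,0.5],[0,0,0,0,0,0,0.5],[0,0,0,0,0,-0.02,0.5],[0,0,0,0,0,-0.03,0.5],[0,0,0,0,0,-0.04,0.5],[0,0,0,0,0.04,-0.01,0.5],[0,0,0,0,0.04,-0.005,0.5],[0,0,0,-0.01,0.04,0,0.5],[0,0,0,-0.01,0.04,0,0.5],[0,0,0,-0.02,0.035,0,0.5],[0,0,0,-0.02,0.035,0,0.5],[0,0,0,-0.02,0.035,0,0.5],[0,0,0,-0.02,0.035,0,0.5],[0,0,0,-0.02,0.035,0,0.5],[0,0,0,-0.01,0.02,0,0.5],[0,0,0,0,0,0,0.5]]'
python3 - <<'E'
from h import *
im=manip.grab_frame('top');cv2.imwrite('pics/top5.png',cv2.resize(im[140:330,200:510],None,fx=2.5,fy=2.5,interpolation=3));manip.grab_frame('side')
for c in ('top','side'):
    for r in manip.cut_out('candle1',c)[:5]: print(c,round(r['confidence'],2),np.round(r['rect']),np.round(cen(r['pixels']),1))
plan([.6224,-.2325,.24])
E
```

```text
time: 12.0
tool_pos: [0.5054, -0.1112, 0.2876]
tool_rot: [0.001, 0.998, 0.069, -0.0]
contact_force: [-0.4, 0.3, 1.2]
gripper_width: 0.503
top 0.88 [454. 298. 480. 323.] [468.7 307.4]
top 0.55 [435. 262. 462. 281.] [449.8 269.8]
side 0.73 [364. 190. 387. 223.] [376.3 206.5]
side 0.72 [404. 188. 425. 215.] [412.1 202.4]
t 12.2 tcp [ 0.507  -0.107   0.2874] turn deg(tool) [-0.04 -0.01  0.04] F [-0.5  0.6  0.2] w 0.499
  to [ 0.6224 -0.2325  0.24  ] tool shift [ 96.3 140.7  47.4] mm
```

View pics/top5.png

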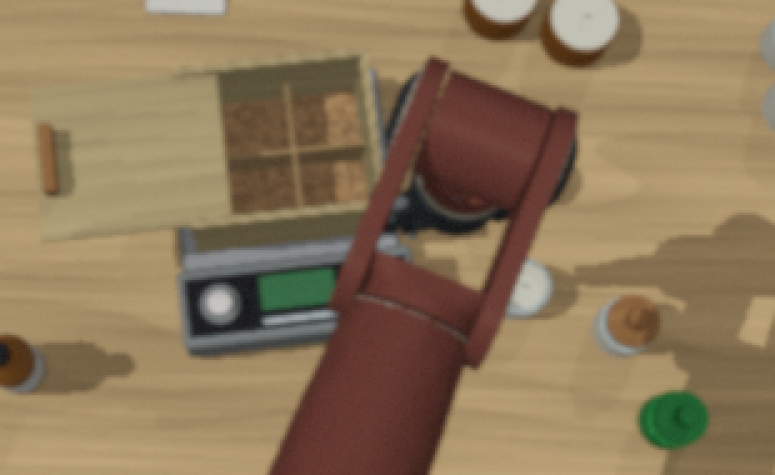

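Cover now open, all four cells visible (divider cross at about px (317,200)). The knobbed candle is still at (453,269); fetch it first. I check the box pose from the divider cross.

```bash
python3 - <<'E'
from h import *
def cr(x,y): return (200+x/2.5-.3,140+y/2.5-.3)
for uv,z,t in [((293,152),.116,(0,-.015)),((287,86),.116,(.076,-.015)),((299,209),.116,(-.076,-.015)),((361,56),.174,(.084,-.099)),((368,147),.116,(0,-.091))]:
    print(np.round(onz('top',cr(*uv),z),4),np.round(box(*t,z-.05),4))
# side view estimate of candle2 via triangulation of knob
plan([.4585,-.349,.25],[.4585,-.349,.10])
for c in ('top','side'): print(proj(c,[.4585,-.349,.094]))
a=manip.grab_frame('side')[170:250,340:440];cv2.imwrite('pics/side5.png',cv2.resize(a,None,fx=6,fy=6,interpolation=3))
E
```

```text
[0.6197 0.0186 0.116 ] [0.6186 0.0172 0.116 ]
[0.6918 0.027  0.116 ] [0.6939 0.028  0.116 ]
[0.5586 0.0107 0.116 ] [0.5434 0.0063 0.116 ]
[ 0.7068 -0.0476  0.174 ] [ 0.7138 -0.054   0.174 ]
[ 0.6276 -0.0599  0.116 ] [ 0.6295 -0.0581  0.116 ]
t 12.2 tcp [ 0.507  -0.107   0.2874] turn deg(tool) [-0.04 -0.01  0.04] F [-0.5  0.6  0.2] w 0.499
  to [ 0.4585 -0.349   0.25  ] tool shift [-82.5 232.6  37.4] mm
  to [ 0.4585 -0.349   0.1   ] tool shift [  0.   0. 150.] mm
[[455.67231559 266.62637262]]
[[378.51612496 187.69502074]]
```

View pics/side5.png

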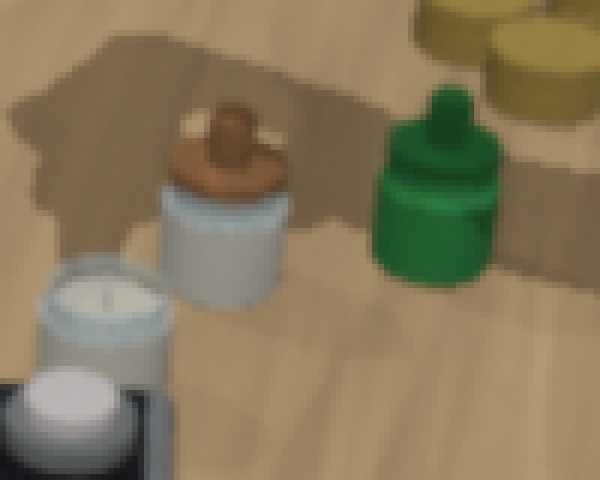

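The close crop shows a brown wooden knobbed lid on a cream jar, knob at side px (378.7,188), which matches the projection. The green one and the bare jar are not wanted.

```bash
python3 -m creep '[[0,0,0,-0.0103,0.0291,0.0047,0.7],[0,0,0,-0.0103,0.0291,0.0047,0.7],[0,0,0,-0.0103,0.0291,0.0047,0.7],[0,0,0,-0.0103,0.0291,0.0047,0.7],[0,0,0,-0.0103,0.0291,0.0047,0.7],[0,0,0,-0.0103,0.0291,0.0047,0.7],[0,0,0,-0.0103,0.0291,0.0047,0.7],[0,0,0,-0.0103,0.0291,0.0047,0.7],[0,0,0,0,0,0.03,0.7],[0,0,0,0,0,0.03,0.7],[0,0,0,0,0,0.03,0.7],[0,0,0,0,0,0.03,0.7],[0,0,0,0,0,0,0.7],[0,0,0,0,0,0,0.7]]'
python3 - <<'E'
from h import *
plan([.4585,-.349,.081])
im=manip.grab_frame('side');cv2.imwrite('pics/side6.png',cv2.resize(im[130:250,320:450],None,fx=5,fy=5,interpolation=3))
E
```

```text
time: 13.42
tool_pos: [0.4582, -0.3481, 0.1278]
tool_rot: [-0.002, 0.997, 0.072, -0.001]
contact_force: [0.7, 0.4, 0.8]
gripper_width: 0.699
t 13.42 tcp [ 0.4582 -0.3481  0.1278] turn deg(tool) [-0.22  0.16  0.1 ] F [0.7 0.4 0.8] w 0.699
  to [ 0.4585 -0.349   0.081 ] tool shift [ 0.1  0.9 46.8] mm
```

View pics/side6.png

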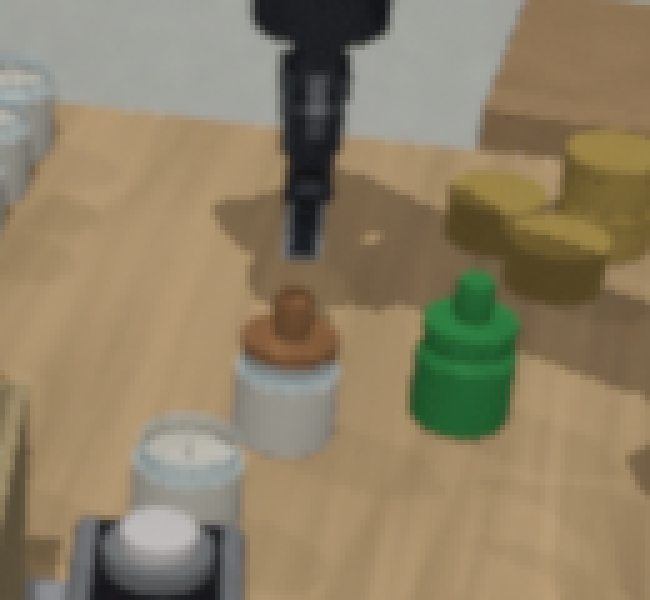

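```bash
python3 -m creep '[[0,0,0,0,0.0005,0.018,0.7],[0,0,0,0,0,0.014,0.7],[0,0,0,0,0,0.01,0.7],[0,0,0,0,0,0.005,0.7],[0,0,0,0,0,0,0.7],[0,0,0,0,0,0,0.7]]'
python3 -m creep '[[0,0,0,0,0,0,0.4],[0,0,0,0,0,0,0.2],[0,0,0,0,0,0,0],[0,0,0,0,0,0,0],[0,0,0,0,0,0,0],[0,0,0,0,0,0,0]]'
```

```text
time: 13.97
tool_pos: [0.4587, -0.3506, 0.083]
tool_rot: [0.0, 0.997, 0.072, 0.0]
contact_force: [0.4, 0.2, 0.4]
gripper_width: 0.702
time: 14.47
tool_pos: [0.459, -0.3506, 0.0837]
tool_rot: [0.0, 0.997, 0.071, 0.0]
contact_force: [-1.0, 2.5, 4.7]
gripper_width: 0.244
```

```bash
python3 -m creep '[[0,0,0,0,0,-0.005,0],[0,0,0,0,0,-0.01,0],[0,0,0,0,0,-0.02,0],[0,0,0,0,0,-0.03,0],[0,0,0,0,0,-0.03,0],[0,0,0,0,0,-0.03,0],[0,0,0,0,0,-0.03,0],[0,0,0,0,0,-0.03,0],[0,0,0,0,0,-0.03,0],[0,0,0,0,0,0,0],[0,0,0,0,0,0,0]]'
python3 -c "
from h import *
plan(box(.039,-.054,.25),box(.039,-.054,.0957))"
```

```text
time: 15.38
tool_pos: [0.4591, -0.3513, 0.3001]
tool_rot: [0.002, 0.997, 0.071, 0.001]
contact_force: [-0.2, 0.2, -3.4]
gripper_width: 0.248
t 15.38 tcp [ 0.4591 -0.3513  0.3001] turn deg(tool) [ 0.22 -0.15 -0.01] F [-0.2  0.2 -3.4] w 0.248
  to [ 0.6628 -0.0159  0.3   ] tool shift [ 2.495e+02 -3.029e+02  1.000e-01] mm
  to [ 0.6628 -0.0159  0.1457] tool shift [  0.    0.  154.3] mm
```

```bash
python3 -m creep '[[0,0,0,0.0085,-0.0103,0,0],[0,0,0,0.0178,-0.0216,0,0],[0,0,0,0.0178,-0.0216,0,0],[0,0,0,0.0178,-0.0216,0,0],[0,0,0,0.0178,-0.0216,0,0],[0,0,0,0.0178,-0.0216,0,0],[0,0,0,0.0178,-0.0216,0,0],[0,0,0,0.0178,-0.0216,0,0],[0,0,0,0.0178,-0.0216,0,0],[0,0,0,0.0178,-0.0216,0,0],[0,0,0,0.0178,-0.0216,0,0],[0,0,0,0.0178,-0.0216,0,0],[0,0,0,0.0178,-0.0216,0,0],[0,0,0,0.0178,-0.0216,0,0],[0,0,0,0.0096,-0.012,0,0],[0,0,0,0,0,0,0],[0,0,0,0,0,0,0]]'
python3 - <<'E'
from h import *
im=manip.grab_frame('side');cv2.imwrite('pics/side7.png',cv2.resize(im[100:310,200:400],None,fx=2.8,fy=2.8,interpolation=3))
im=manip.grab_frame('top');cv2.imwrite('pics/top7.png',cv2.resize(im[140:330,220:510],None,fx=2.5,fy=2.5,interpolation=3))
plan(box(.039,-.054,.25),box(.039,-.054,.0957))
E
```

```text
time: 16.8
tool_pos: [0.6615, -0.0141, 0.2951]
tool_rot: [-0.0, 0.997, 0.072, -0.002]
contact_force: [-0.3, 0.5, -3.2]
gripper_width: 0.244
t 16.9 tcp [ 0.6615 -0.0155  0.2963] turn deg(tool) [-0.    0.15 -0.03] F [-0.7  0.4 -2.7] w 0.246
  to [ 0.6628 -0.0159  0.3   ] tool shift [ 1.2  0.6 -3.7] mm
  to [ 0.6628 -0.0159  0.1457] tool shift [  0.    0.  154.3] mm
```

View pics/side7.png

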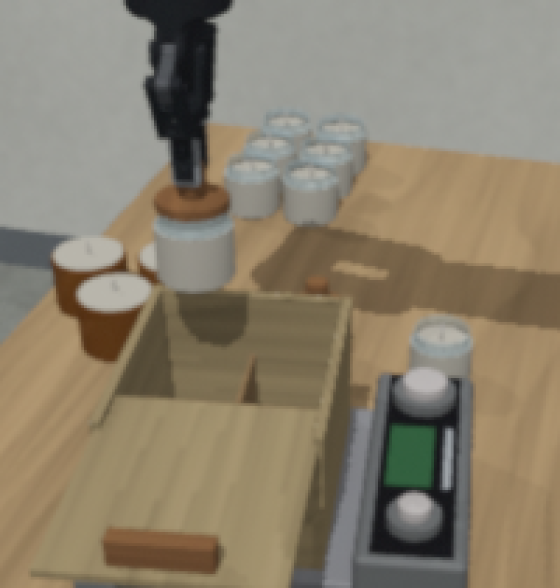

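View pics/top7.png

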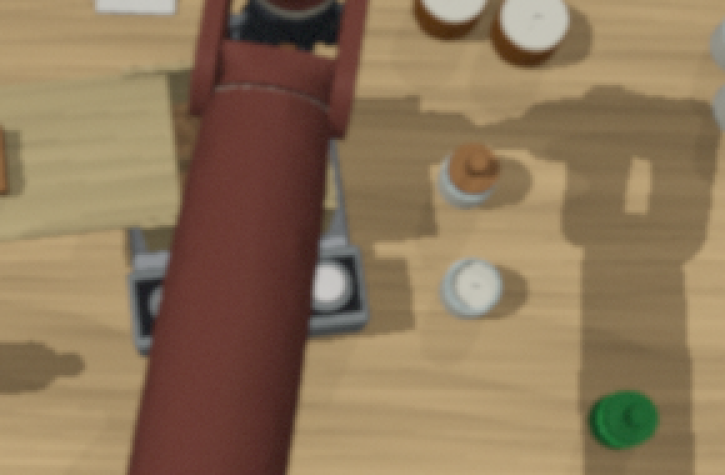

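The candle hangs upright over the far −y cell. Candle1 is still at its place. Lowering.

```bash
python3 -m creep '[[0,0,0,0.0006,0.0003,0.01,0],[0,0,0,0,0,0.015,0],[0,0,0,0,0,0.015,0],[0,0,0,0,0,0.015,0],[0,0,0,0,0,0.015,0],[0,0,0,0,0,0.015,0],[0,0,0,0,0,0.015,0],[0,0,0,0,0,0.015,0],[0,0,0,0,0,0.01,0],[0,0,0,0,0,0,0],[0,0,0,0,0,0,0]]'
python3 -c "
from h import *
plan(box(.039,-.054,.0957))"
```

```text
time: 17.82
tool_pos: [0.6626, -0.0151, 0.1718]
tool_rot: [-0.0, 0.997, 0.072, -0.001]
contact_force: [-0.0, -0.8, -2.3]
gripper_width: 0.248
t 17.82 tcp [ 0.6626 -0.0151  0.1718] turn deg(tool) [-0.02  0.08  0.  ] F [-0.  -0.8 -2.3] w 0.248
  to [ 0.6628 -0.0159  0.1457] tool shift [ 0.1  0.9 26.1] mm
```

```bash
python3 -m creep '[[0,0,0,0,0.0004,0.007,0],[0,0,0,0,0,0.006,0],[0,0,0,0,0,0.004,0],[0,0,0,0,0,0.003,0],[0,0,0,0,0,0,0],[0,0,0,0,0,0,0]]'
for i in 1 2 3; do python3 -m creep '[[0,0,0,0,0,0.002,0],[0,0,0,0,0,0,0],[0,0,0,0,0,0,0]]' | grep -E "tool_pos|force"; done
```

```text
time: 18.32
tool_pos: [0.6628, -0.0155, 0.1525]
tool_rot: [-0.0, 0.997, 0.071, -0.0]
contact_force: [-0.5, -0.1, -2.8]
gripper_width: 0.242
tool_pos: [0.663, -0.0156, 0.1508]
contact_force: [0.0, -0.0, -3.5]
tool_pos: [0.6629, -0.0155, 0.1485]
contact_force: [0.7, 0.1, -2.2]
tool_pos: [0.6628, -0.0155, 0.1464]
contact_force: [-0.4, 0.6, -3.7]
```

```bash
for i in 1 2 ; do python3 -m creep '[[0,0,0,0,0,0.0015,0],[0,0,0,0,0,0,0],[0,0,0,0,0,0,0]]' | grep -E "tool_pos|force"; done
```

```text
tool_pos: [0.6629, -0.0155, 0.1452]
contact_force: [-0.7, -0.4, -3.1]
tool_pos: [0.6635, -0.0154, 0.1449]
contact_force: [-0.3, 1.7, 2.5]
```

Contact with the floor (force rose to +2.5 N). Opening only slightly, then straight up.

```bash
python3 -m creep '[[0,0,0,0,0,0,0.35],[0,0,0,0,0,0,0.4],[0,0,0,0,0,0,0.4],[0,0,0,0,0,0,0.4]]'
python3 -m creep '[[0,0,0,0,0,-0.005,0.4],[0,0,0,0,0,-0.015,0.4],[0,0,0,0,0,-0.03,0.4],[0,0,0,0,0,-0.03,0.4],[0,0,0,0,0,-0.03,0.4],[0,0,0,0,0.02,0,0.7],[0,0,0,0,0.04,0,0.7],[0,0,0,0,0.04,0,0.7],[0,0,0,0,0.04,0,0.7],[0,0,0,0,0.02,0,0.7],[0,0,0,0,0,0,0.7],[0,0,0,0,0,0,0.7]]'
python3 - <<'E'
from h import *
im=manip.grab_frame('side');cv2.imwrite('pics/side8.png',cv2.resize(im[100:310,200:400],None,fx=2.8,fy=2.8,interpolation=3))
im=manip.grab_frame('top');cv2.imwrite('pics/top8.png',cv2.resize(im[130:330,220:510],None,fx=2.5,fy=2.5,interpolation=3))
plan([.6224,-.2325,.25],[.6224,-.2325,.083])
print(proj('side',[.6224,-.2325,.094]))
E
```

```text
time: 19.9
tool_pos: [0.663, -0.0157, 0.1437]
tool_rot: [0.0, 0.997, 0.071, 0.0]
contact_force: [-0.5, 0.7, 0.1]
gripper_width: 0.399
time: 20.9
tool_pos: [0.6859, -0.1751, 0.255]
tool_rot: [0.0, 0.998, 0.07, 0.001]
contact_force: [0.5, -0.1, 0.2]
gripper_width: 0.699
t 21.0 tcp [ 0.6859 -0.1731  0.2547] turn deg(tool) [-0.   -0.05  0.04] F [-0.3 -0.2  0.2] w 0.699
  to [ 0.6224 -0.2325  0.25  ] tool shift [-71.4  49.7   4.7] mm
  to [ 0.6224 -0.2325  0.083 ] tool shift [  0.   0. 167.] mm
[[313.15885681 199.2501777 ]]
```

View pics/side8.png

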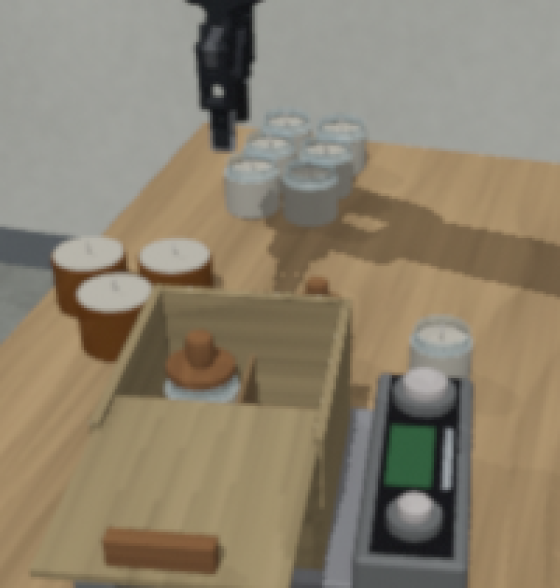

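View pics/top8.png

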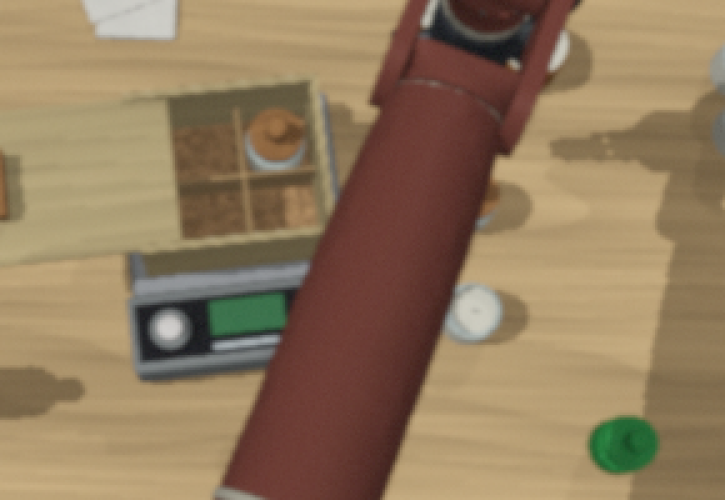

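First candle stands in its cell. Second is unmoved: its knob is at side px (313,200), as projected.

```bash
python3 -m creep '[[0,0,0,-0.018,0.0125,0,0.7],[0,0,0,-0.018,0.0125,0,0.7],[0,0,0,-0.018,0.0125,0,0.7],[0,0,0,-0.0174,0.0122,0,0.7],[0,0,0,0,0,0.03,0.7],[0,0,0,0,0,0.03,0.7],[0,0,0,0,0,0.03,0.7],[0,0,0,0,0,0.03,0.7],[0,0,0,0,0,0.005,0.7],[0,0,0,0,0,0,0.7],[0,0,0,0,0,0,0.7]]'
python3 - <<'E'
from h import *
im=manip.grab_frame('top');cv2.imwrite('pics/top9.png',cv2.resize(im[130:330,320:510],None,fx=3,fy=3,interpolation=3))
im=manip.grab_frame('side');cv2.imwrite('pics/side9.png',cv2.resize(im[130:250,250:400],None,fx=4,fy=4,interpolation=3))
plan([.6224,-.2325,.083])
E
```

```text
time: 21.92
tool_pos: [0.623, -0.2326, 0.1303]
tool_rot: [0.0, 0.997, 0.072, 0.001]
contact_force: [-0.3, 0.3, 0.4]
gripper_width: 0.701
t 22.02 tcp [ 0.624  -0.2336  0.1322] turn deg(tool) [ 0.17 -0.24  0.05] F [ 0.6 -0.2  0.2] w 0.697
  to [ 0.6224 -0.2325  0.083 ] tool shift [-1.5 -1.3 49.2] mm
```

View pics/side9.png

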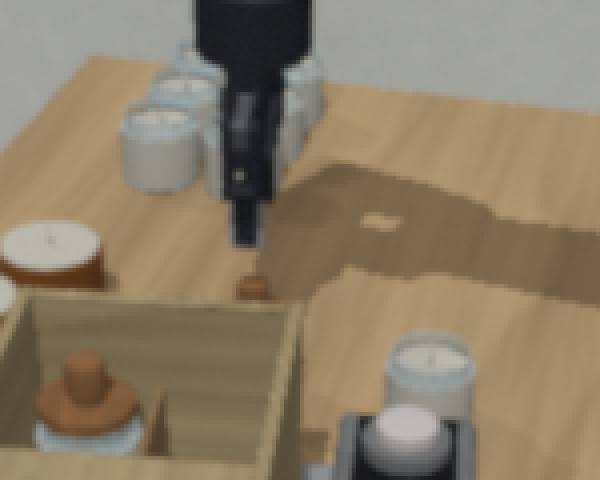

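View pics/top9.png

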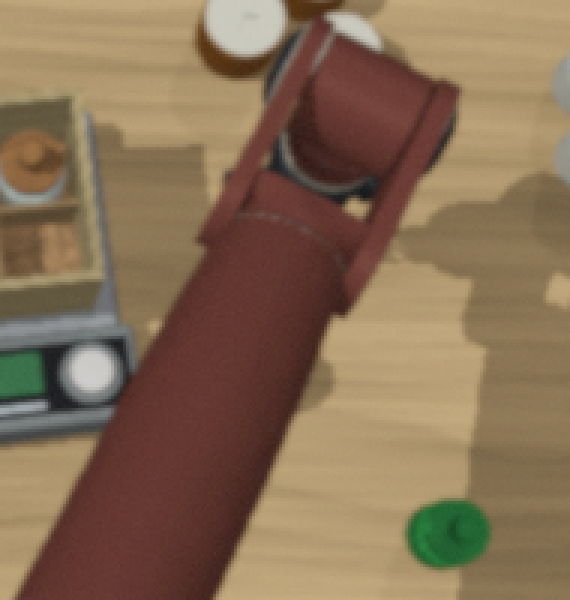

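```bash
python3 -c "
from h import *
p=manip.state()['tool_pos'];print(p,(proj('side',[p,p+[0,0,.06],[.6224,-.2325,.094]])-[250,130])*4)"
```

```text
[ 0.62403401 -0.23355126  0.13220938] [[250.66192531 226.39773717]
 [250.52739822 144.84034722]
 [252.63542723 277.0007108 ]]
```

```bash
python3 -m creep '[[0,0,0,-0.001,-0.0005,0.016,0.7],[0,0,0,0,0,0.014,0.7],[0,0,0,0,0,0.01,0.7],[0,0,0,0,0,0.005,0.7],[0,0,0,0,0,0.002,0.7],[0,0,0,0,0,0,0.7],[0,0,0,0,0,0,0.7]]'
python3 -m creep '[[0,0,0,0,0,0,0.4],[0,0,0,0,0,0,0.2],[0,0,0,0,0,0,0],[0,0,0,0,0,0,0],[0,0,0,0,0,0,0],[0,0,0,0,0,0,0]]'
```

```text
time: 22.6
tool_pos: [0.6214, -0.2331, 0.0821]
tool_rot: [0.0, 0.997, 0.071, 0.0]
contact_force: [0.6, 0.4, -0.3]
gripper_width: 0.702
time: 23.1
tool_pos: [0.6216, -0.2328, 0.0826]
tool_rot: [0.0, 0.997, 0.072, 0.001]
contact_force: [0.2, 2.6, 4.5]
gripper_width: 0.248
```

```bash
python3 -m creep '[[0,0,0,0,0,-0.005,0],[0,0,0,0,0,-0.01,0],[0,0,0,0,0,-0.02,0],[0,0,0,0,0,-0.03,0],[0,0,0,0,0,-0.03,0],[0,0,0,0,0,-0.03,0],[0,0,0,0,0,-0.03,0],[0,0,0,0,0,-0.03,0],[0,0,0,0,0,-0.032,0],[0,0,0,0,0,0,0],[0,0,0,0,0,0,0]]'
python3 -c "
from h import *
plan(box(-.039,-.054,.25),box(-.039,-.054,.095))"
```

```text
time: 24.02
tool_pos: [0.6219, -0.2335, 0.3016]
tool_rot: [0.001, 0.997, 0.071, 0.002]
contact_force: [0.3, -0.0, -3.6]
gripper_width: 0.249
t 24.02 tcp [ 0.6219 -0.2335  0.3016] turn deg(tool) [ 0.18 -0.23 -0.01] F [ 0.3 -0.  -3.6] w 0.249
  to [ 0.5856 -0.027   0.3   ] tool shift [  -6.4 -209.6    1.6] mm
  to [ 0.5856 -0.027   0.145 ] tool shift [  0.   0. 155.] mm
```

```bash
python3 -m creep '[[0,0,0,-0.0005,-0.01,0,0],[0,0,0,-0.0006,-0.02,0,0],[0,0,0,-0.0006,-0.02,0,0],[0,0,0,-0.0006,-0.02,0,0],[0,0,0,-0.0006,-0.02,0,0],[0,0,0,-0.0006,-0.02,0,0],[0,0,0,-0.0006,-0.02,0,0],[0,0,0,-0.0006,-0.02,0,0],[0,0,0,-0.0006,-0.02,0,0],[0,0,0,-0.0006,-0.02,0,0],[0,0,0,-0.0006,-0.0195,0,0],[0,0,0,0,0,0,0],[0,0,0,0,0,0,0],[0,0,0,0,0,0,0]]'
python3 - <<'E'
from h import *
im=manip.grab_frame('side');cv2.imwrite('pics/side10.png',cv2.resize(im[100:310,200:400],None,fx=2.8,fy=2.8,interpolation=3))
plan(box(-.039,-.054,.25),box(-.039,-.054,.095))
E
```

```text
time: 25.18
tool_pos: [0.5839, -0.0263, 0.2963]
tool_rot: [-0.0, 0.997, 0.072, -0.002]
contact_force: [-0.1, -0.0, -3.6]
gripper_width: 0.249
t 25.23 tcp [ 0.5842 -0.0267  0.2969] turn deg(tool) [-0.03  0.16 -0.02] F [ 0.1 -0.3 -3.2] w 0.249
  to [ 0.5856 -0.027   0.3   ] tool shift [ 1.4  0.5 -3.1] mm
  to [ 0.5856 -0.027   0.145 ] tool shift [  0.   0. 155.] mm
```

View pics/side10.png

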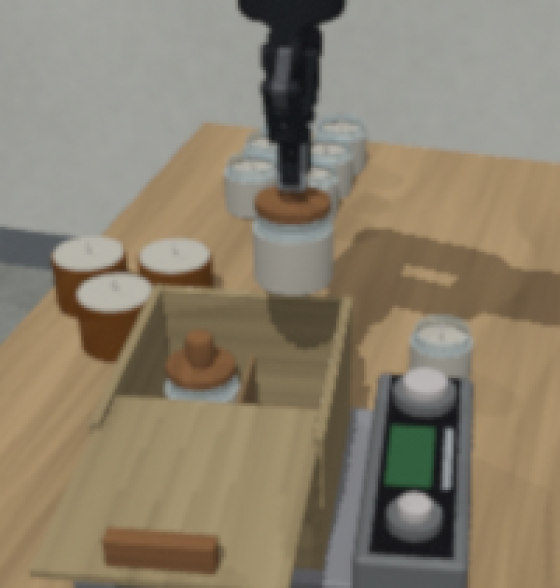

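Second candle is held upright over the near −y cell. Lowering.

```bash
python3 -m creep '[[0,0,0,0.0004,0.0003,0.01,0],[0,0,0,0,0,0.015,0],[0,0,0,0,0,0.015,0],[0,0,0,0,0,0.015,0],[0,0,0,0,0,0.015,0],[0,0,0,0,0,0.015,0],[0,0,0,0,0,0.015,0],[0,0,0,0,0,0.015,0],[0,0,0,0,0,0.01,0],[0,0,0,0,0.0003,0.008,0],[0,0,0,0,0,0.006,0],[0,0,0,0,0,0.004,0],[0,0,0,0,0,0,0],[0,0,0,0,0,0,0]]'
for i in 1 2 3; do python3 -m creep '[[0,0,0,0,0,0.002,0],[0,0,0,0,0,0,0],[0,0,0,0,0,0,0]]' | grep -E "tool_pos|force"; done
```

```text
time: 26.4
tool_pos: [0.5856, -0.0271, 0.1561]
tool_rot: [0.0, 0.997, 0.071, 0.0]
contact_force: [0.8, -0.4, -2.6]
gripper_width: 0.253
tool_pos: [0.5856, -0.027, 0.1542]
contact_force: [0.1, 0.1, -3.1]
tool_pos: [0.5852, -0.027, 0.1516]
contact_force: [-0.3, -0.2, -3.4]
tool_pos: [0.5851, -0.027, 0.1494]
contact_force: [0.2, -0.0, -4.1]
```

```bash
for i in 1 2 3 ; do python3 -m creep '[[0,0,0,0,0,0.0017,0],[0,0,0,0,0,0,0],[0,0,0,0,0,0,0]]' | grep -E "tool_pos|force"; done
```

```text
tool_pos: [0.5852, -0.027, 0.1478]
contact_force: [0.4, 0.8, -3.2]
tool_pos: [0.5852, -0.027, 0.1461]
contact_force: [-1.0, -0.1, -3.5]
tool_pos: [0.5852, -0.027, 0.1444]
contact_force: [0.3, -0.2, -3.6]
```

```bash
for i in 1 ; do python3 -m creep '[[0,0,0,0,0,0.0015,0],[0,0,0,0,0,0,0],[0,0,0,0,0,0,0]]' | grep -E "tool_pos|force"; done
```

```text
tool_pos: [0.5857, -0.0269, 0.1438]
contact_force: [-0.3, 0.7, 0.1]
```

Touchdown. Releasing.

```bash
python3 -m creep '[[0,0,0,0,0,0.0005,0.3],[0,0,0,0,0,0,0.4],[0,0,0,0,0,0,0.4],[0,0,0,0,0,0,0.4]]'
python3 -m creep '[[0,0,0,0,0,-0.005,0.4],[0,0,0,0,0,-0.015,0.4],[0,0,0,0,0,-0.03,0.4],[0,0,0,0,0,-0.03,0.4],[0,0,0,0,0,-0.03,0.4],[0,0,0,0,0.02,0,0.5],[0,0,0,0,0.04,0,0.5],[0,0,0,0,0.04,0,0.5],[0,0,0,0,0.04,0,0.5],[0,0,0,0,0.04,0,0.5],[0,0,0,0,0,0,0.5],[0,0,0,0,0,0,0.5]]'
python3 - <<'E'
from h import *
im=manip.grab_frame('side');cv2.imwrite('pics/side11.png',cv2.resize(im[100:310,200:400],None,fx=2.8,fy=2.8,interpolation=3))
im=manip.grab_frame('top');cv2.imwrite('pics/top11.png',cv2.resize(im[130:330,220:510],None,fx=2.5,fy=2.5,interpolation=3))
plan(box(0.00,.0,.22),box(0.001,.2345,.22),box(0.001,.2345,.131))
E
```

```text
time: 28.48
tool_pos: [0.5855, -0.0272, 0.1429]
tool_rot: [0.0, 0.997, 0.072, 0.0]
contact_force: [-1.0, 0.9, 0.8]
gripper_width: 0.402
time: 29.48
tool_pos: [0.6108, -0.2072, 0.2527]
tool_rot: [-0.0, 0.998, 0.07, -0.0]
contact_force: [-0.1, 0.7, -0.3]
gripper_width: 0.499
t 29.58 tcp [ 0.6109 -0.2048  0.2528] turn deg(tool) [-0.03 -0.   -0.  ] F [ 0.2  0.1 -0.2] w 0.505
  to [0.6165 0.032  0.27  ] tool shift [  39.3 -233.5  -17.2] mm
  to [0.584  0.2642 0.27  ] tool shift [   1.  -234.5    0. ] mm
  to [0.584  0.2642 0.181 ] tool shift [ 0.  0. 89.] mm
```

View pics/side11.png

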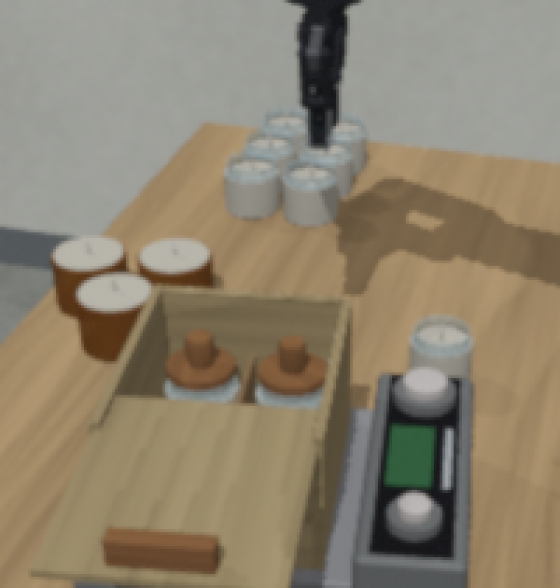

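View pics/top11.png

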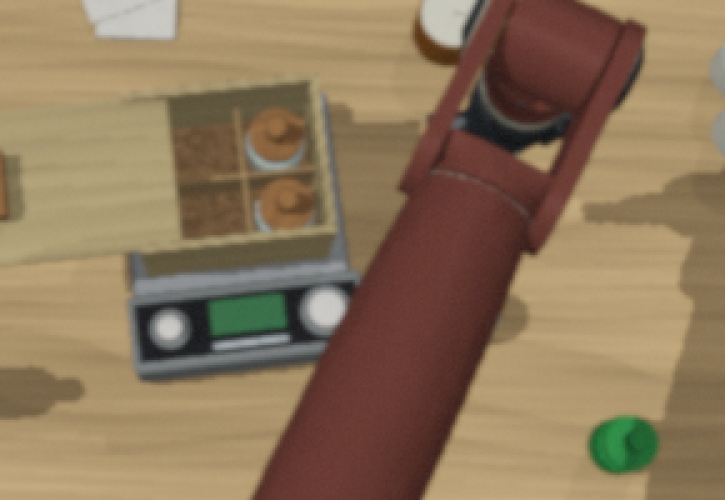

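Both candles stand upright in the −y cells (top crop knobs at (285,130) and (292,200)). Now close the cover.

```bash
python3 -m creep '[[0,0,0,0.0025,-0.029,-0.002,0.5],[0,0,0,0.0025,-0.029,-0.002,0.5],[0,0,0,0.0025,-0.029,-0.002,0.5],[0,0,0,0.0025,-0.029,-0.002,0.5],[0,0,0,0.0025,-0.029,-0.002,0.5],[0,0,0,0.0025,-0.029,-0.002,0.5],[0,0,0,0.0025,-0.029,-0.002,0.5],[0,0,0,0.0025,-0.029,-0.002,0.5],[0,0,0,0.0025,-0.029,0,0.5],[0,0,0,0.0025,-0.029,0,0.5],[0,0,0,0.0025,-0.029,0,0.5],[0,0,0,0.0025,-0.029,0,0.5],[0,0,0,0.0025,-0.029,0,0.5],[0,0,0,0.0025,-0.029,0,0.5],[0,0,0,0.0025,-0.029,0,0.5],[0,0,0,0.0025,-0.029,0,0.5],[0,0,0,0,0,0.03,0.5],[0,0,0,0,0,0.015,0.5],[0,0,0,0,0,0,0.5],[0,0,0,0,0,0,0.5]]'
python3 - <<'E'
from h import *
im=manip.grab_frame('side');cv2.imwrite('pics/side12.png',cv2.resize(im[130:310,180:360],None,fx=3.2,fy=3.2,interpolation=3))
plan(box(0.001,.2345,.131))
E
```

```text
time: 31.25
tool_pos: [0.5828, 0.2596, 0.2218]
tool_rot: [0.001, 0.997, 0.072, -0.002]
contact_force: [-0.4, -0.3, 0.4]
gripper_width: 0.509
t 31.3 tcp [0.5839 0.2595 0.2236] turn deg(tool) [ 0.01  0.05 -0.01] F [-0.5 -0.3 -0.1] w 0.496
  to [0.584  0.2642 0.181 ] tool shift [ 0.8 -4.7 42.6] mm
```

View pics/side12.png

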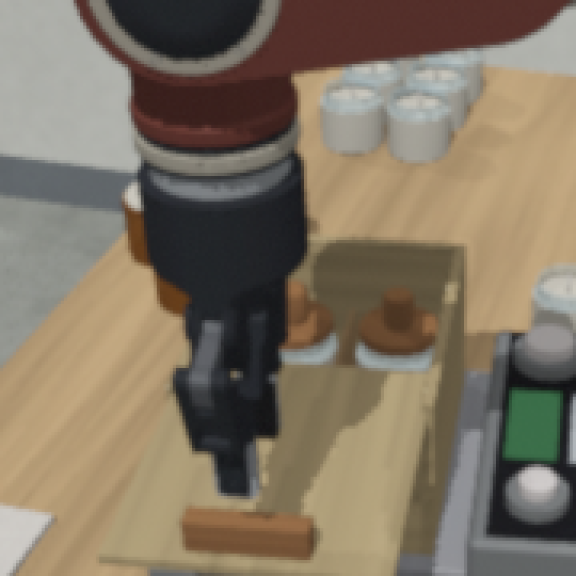

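```bash
python3 -m creep '[[0,0,0,0.0004,-0.0047,0.012,0.5],[0,0,0,0,0,0.012,0.5],[0,0,0,0,0,0.01,0.5],[0,0,0,0,0,0.006,0.5],[0,0,0,0,0,0,0.5],[0,0,0,0,0,0,0.5]]'
python3 -m creep '[[0,0,0,0,0,0,0],[0,0,0,0,0,0,0],[0,0,0,0,0,0,0],[0,0,0,0,0,0,0],[0,0,0,0,0,0,0],[0,0,0,0,0,0,0]]'
```

```text
time: 31.8
tool_pos: [0.5838, 0.2642, 0.1827]
tool_rot: [0.0, 0.997, 0.071, -0.001]
contact_force: [0.5, 0.0, 0.5]
gripper_width: 0.497
time: 32.3
tool_pos: [0.5846, 0.2646, 0.1847]
tool_rot: [-0.0, 0.997, 0.071, 0.001]
contact_force: [0.2, -0.8, 3.5]
gripper_width: 0.136
```

```bash
python3 -m creep '[[0,0,0,0,0.005,0,0],[0,0,0,0,0.01,0,0],[0,0,0,0,0.01,0,0],[0,0,0,0,0.01,0,0],[0,0,0,0,0.01,0,0],[0,0,0,0,0.01,0,0],[0,0,0,0,0.01,0,0],[0,0,0,0,0.01,0,0],[0,0,0,0,0,0,0]]'
python3 -m creep '[[0,0,0,0,0.005,0,0],[0,0,0,0,0.01,0,0],[0,0,0,0,0.01,0,0],[0,0,0,0,0.01,0,0],[0,0,0,0,0.01,0,0],[0,0,0,0,0.01,0,0],[0,0,0,0,0.01,0,0],[0,0,0,0,0.006,0,0],[0,0,0,0,0,0,0],[0,0,0,0,0,0,0]]'
for i in 1 2 3; do python3 -m creep '[[0,0,0,0,0.003,0,0],[0,0,0,0,0,0,0],[0,0,0,0,0,0,0]]'|grep -E "tool_pos|force"; done
```

```text
time: 33.05
tool_pos: [0.5957, 0.1878, 0.1847]
tool_rot: [0.001, 0.998, 0.071, 0.001]
contact_force: [0.2, -3.3, 5.1]
gripper_width: 0.136
time: 33.88
tool_pos: [0.6058, 0.1178, 0.1847]
tool_rot: [0.001, 0.997, 0.071, 0.001]
contact_force: [-0.2, -1.6, 5.7]
gripper_width: 0.135
tool_pos: [0.6061, 0.1157, 0.1847]
contact_force: [0.2, -0.3, 5.3]
tool_pos: [0.6063, 0.1141, 0.1847]
contact_force: [0.0, 4.1, 6.7]
tool_pos: [0.6063, 0.114, 0.1847]
contact_force: [-1.8, 12.0, 5.7]
```

```bash
python3 -m creep '[[0,0,0,0,-0.002,0,0],[0,0,0,0,0,0,0.5],[0,0,0,0,0,0,0.5],[0,0,0,0,0,0,0.5],[0,0,0,0,0,-0.015,0.5],[0,0,0,0,0,-0.03,0.5],[0,0,0,0,0,-0.03,0.5],[0,0,0,-0.02,0.04,0,0],[0,0,0,-0.02,0.04,0,0],[0,0,0,-0.02,0.04,0,0],[0,0,0,-0.02,0.04,0,0],[0,0,0,-0.02,0.02,0,0],[0,0,0,-0.02,0,0,0],[0,0,0,-0.01,0,0,0],[0,0,0,0,0,0,0],[0,0,0,0,0,0,0]]'
python3 - <<'E'
from h import *
im=manip.grab_frame('side');cv2.imwrite('pics/side13.png',cv2.resize(im[170:310,210:370],None,fx=4,fy=4,interpolation=3))
im=manip.grab_frame('top');cv2.imwrite('pics/top13.png',cv2.resize(im[140:290,230:390],None,fx=4,fy=4,interpolation=3))
plan([.487,-.069,.2],[.487,-.069,.12])
E
```

```text
time: 35.97
tool_pos: [0.5068, -0.072, 0.2585]
tool_rot: [0.0, 0.997, 0.071, 0.0]
contact_force: [-0.1, -0.1, -0.3]
gripper_width: -0.001
t 36.07 tcp [ 0.5074 -0.0716  0.2586] turn deg(tool) [ 0.   -0.02  0.06] F [ 0.1 -0.   0. ] w 0.001
  to [ 0.487 -0.069  0.2  ] tool shift [-19.8  -5.4  58.6] mm
  to [ 0.487 -0.069  0.12 ] tool shift [ 0.  0. 80.] mm
```

View pics/side13.png

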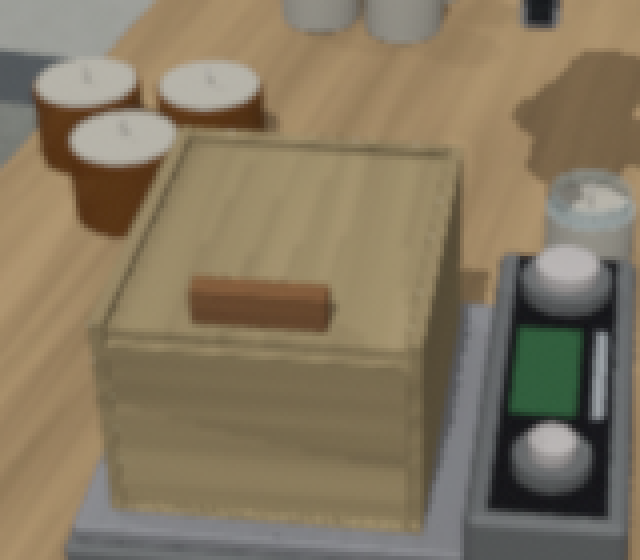

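View pics/top13.png

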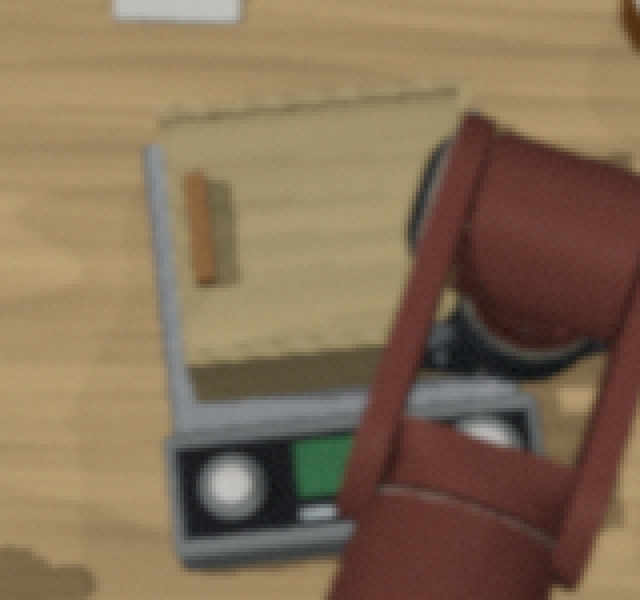

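```bash
python3 - <<'E'
from h import *
def bl(p):
    c,s=np.cos(YAW),np.sin(YAW);d=p-BOX;return np.round([c*d[0]+s*d[1],-s*d[0]+c*d[1]],4)
t=lambda x,y:(230+x/4-.375,140+y/4-.375); s=lambda x,y:(210+x/4-.375,170+y/4-.375)
print(bl(onz('top',t(196,228),.19)), bl(onz('side',s(261,283),.19)))
# initial-picture equivalents were measured the same way
print(bl(np.array([.5962,.1793,.19])),bl(np.array([.597,.1798,.19])))
print('side +y edge of cover', bl(onz('side',s(262,340),.168)),'box end', bl(onz('side',s(262,352),.161)))
E
```

```text
[0.0012 0.0827] [0.0015 0.0815]
[0.0009 0.1487] [0.0018 0.1491]
side +y edge of cover [-0.0014  0.0991] box end [-0.0011  0.0997]
```

The cover is flush at both ends, and closing it met a hard stop (12 N with no further motion). The pull is measured at y≈0.082 m (0.080 expected, box pose good to ~2 mm). Now print.

```bash
python3 -m creep '[[0,0,0,-0.0098,-0.0026,0.02,0],[0,0,0,-0.0098,-0.0026,0.02,0],[0,0,0,0,0,0.025,0],[0,0,0,0,0,0.025,0],[0,0,0,0,0,0.025,0],[0,0,0,0,0,0.017,0],[0,0,0,0,0,0.008,0],[0,0,0,0,0,0,0],[0,0,0,0,0,0,0]]'
python3 - <<'E'
from h import *
im=manip.grab_frame('side');cv2.imwrite('pics/side14.png',cv2.resize(im[150:310,270:430],None,fx=3.7,fy=3.7,interpolation=3))
plan([.487,-.069,.1])
E
```

```text
time: 36.82
tool_pos: [0.4872, -0.0694, 0.1189]
tool_rot: [-0.0, 0.997, 0.072, -0.0]
contact_force: [0.4, -0.0, -0.2]
gripper_width: -0.002
t 36.87 tcp [ 0.4878 -0.0697  0.1199] turn deg(tool) [ 0.04 -0.1   0.04] F [-0.3  0.1 -0.1] w 0.004
  to [ 0.487 -0.069  0.1  ] tool shift [-0.7 -0.8 19.9] mm
```

View pics/side14.png

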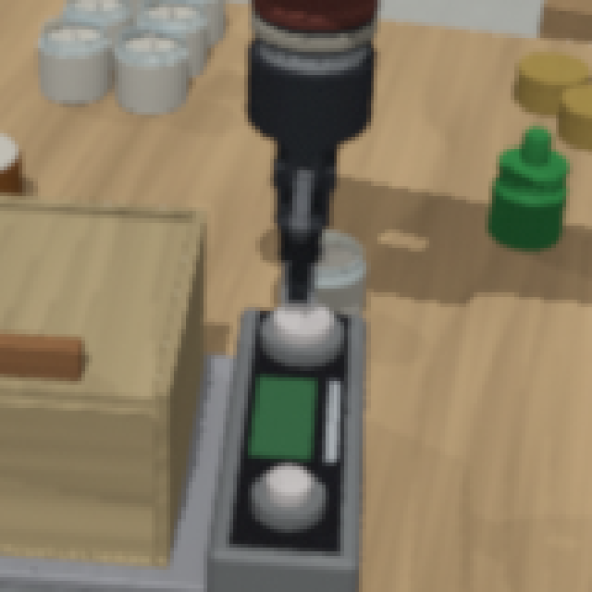

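The fingertips are over the print button (crop 300,315). Pressing.

```bash
for i in 1 2 3 4 5 6 7; do python3 -m creep '[[0,0,0,0,0,0.0015,0],[0,0,0,0,0,0.0015,0],[0,0,0,0,0,0,0]]'|grep -E "tool_pos|force"; done
```

```text
tool_pos: [0.4872, -0.0698, 0.1164]
contact_force: [-0.9, 0.1, -0.2]
tool_pos: [0.4865, -0.0697, 0.1124]
contact_force: [-0.0, -0.4, 0.4]
tool_pos: [0.4864, -0.0697, 0.1092]
contact_force: [-0.0, 0.0, 0.5]
tool_pos: [0.4867, -0.0697, 0.1065]
contact_force: [-0.2, -0.3, 2.2]
tool_pos: [0.4868, -0.0698, 0.1037]
contact_force: [-0.6, 0.2, 3.3]
tool_pos: [0.4869, -0.0698, 0.1011]
contact_force: [-0.7, 0.1, 4.7]
tool_pos: [0.4871, -0.0698, 0.1008]
contact_force: [-10.0, 2.9, 20.3]
```

Bottomed out (0.107 → 0.101, then stiff, 20 N). Hold briefly, then release and retreat.

```bash
python3 -m creep '[[0,0,0,0,0,0,0],[0,0,0,0,0,0,0],[0,0,0,0,0,0,0],[0,0,0,0,0,-0.003,0],[0,0,0,0,0,-0.006,0],[0,0,0,0,0,-0.01,0],[0,0,0,0,0,-0.03,0],[0,0,0,0,0,-0.03,0],[0,0,0,0,0,-0.03,0],[0,0,0,0,0,-0.03,0],[0,0,0,-0.02,0.03,0,0],[0,0,0,-0.02,0.03,0,0],[0,0,0,-0.02,0.03,0,0],[0,0,0,-0.02,0.03,0,0],[0,0,0,-0.01,0.03,0,0],[0,0,0,0,0.03,0,0],[0,0,0,0,0,0,0],[0,0,0,0,0,0,0]]'
python3 - <<'E'
from h import *
im=manip.grab_frame('side');cv2.imwrite('pics/side15.png',im)
im=manip.grab_frame('top');cv2.imwrite('pics/top15.png',im)
E
```

```text
time: 40.12
tool_pos: [0.4228, -0.2615, 0.2362]
tool_rot: [-0.001, 0.998, 0.07, -0.0]
contact_force: [0.1, -0.6, -0.1]
gripper_width: -0.003
```

View pics/side15.png

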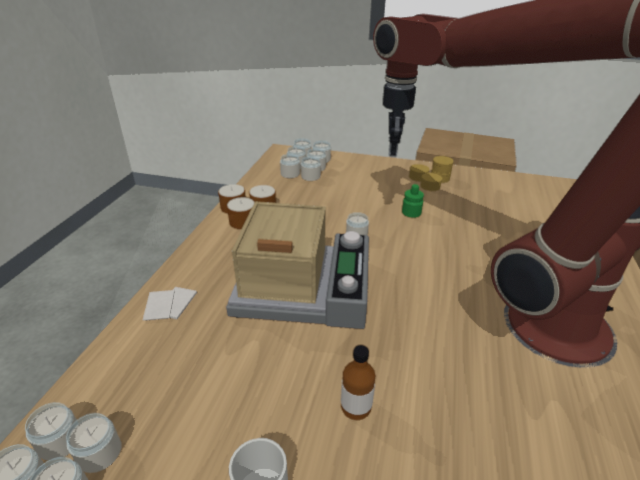

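View pics/top15.png

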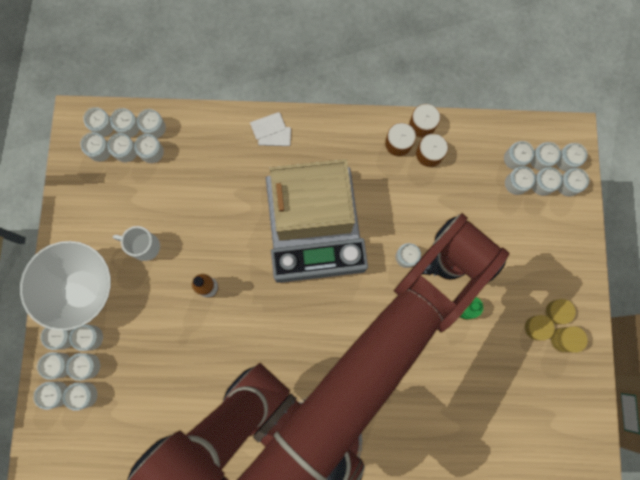

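Cover shut, both buttons up, bystanders in place, robot clear. Handing in.

```bash
python3 -c "
from plant import manip
print(manip.job_done())"
```

```text
the job is handed in; nothing more can be done
None
```

The job is done and handed in at about 40 s; no verdict was given. I tared the scale with the box empty and opened the cover. Then I stood the two finished candles (the only ones in the scene) in the two −y cells, slid the cover shut and pressed print.

**Buttons:** Both felt the full 6 mm of spring travel and then a hard stop. I watched the tare button spring back up; the last pictures show both buttons up.

**Candles:** The last open-box pictures show both upright in their cells, each set down slowly until it touched the floor.

**Cover:** It closed against a hard stop and looks flush. The pull measured about 2 mm beyond its nominal shut position, which is within my error on where the box stands.

**Bystanders:** The bare candle, oil bottle and mug look unmoved, and the arm is clear of everything.

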